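Clip the wooden massage balls into the counter display

TASK

Take the three loose wooden balls out of the stock tray and fill the counter display with them, one ball in each of its three wells, each pressed gently down through the spring clip until you feel it sit home on its cup (the cups are screwed to different heights), and let go. The wells stand beneath the clear upper shelf, so come in at a slant from the open front; do not force the balls, and leave the bottle, the jar and the soap carton where they are.

Things in the scene. Friction and masses are not known exactly. Their poses are not given: they have to be found in the camera images.
- display: fixed counter display; origin on the counter under the centre of its wooden baseboard, 140 mm deep (x), 270 mm wide (y), 16 mm thick; x points from its open front, turned to the robot within 0.3 rad, to its back, z up. Wells in a row at x = -30 mm, y = -72, 0, +72 mm. Two posts 12 mm square at x = +12, y = +-122 mm carry a clear shelf above
- shelf_edge (a point): middle of the front lower edge of the clear acrylic shelf, 190 mm above the counter. The shelf is 6 mm thick and runs 60 mm back from here, 270 mm wide. It juts 10 mm out over the wells' row, so a gripper pointing straight down cannot reach them; tilted 30 to 45 degrees, pointing down and along the display's +x, fingers closing along its y, it can
- well0 (a point): centre of a ball home in well 0 if its cup is at its lowest, 48 mm above the counter. The well is a round wooden cup, 28 mm across outside, 18 inside, rim 30 to 40 mm above the counter: screwed to its own height, so home is 0 to 10 mm above this point; feel for it. It stands between the two leaves of a spring clip. Nothing stands beside the ball in the display's y but the next well, 72 mm away
- well1 (a point): centre of a ball home in well 1 if its cup is at its lowest, 48 mm above the counter. The well is a round wooden cup, 28 mm across outside, 18 inside, rim 30 to 40 mm above the counter: screwed to its own height, so home is 0 to 10 mm above this point; feel for it. It stands between the two leaves of a spring clip. Nothing stands beside the ball in the display's y but the next well, 72 mm away
- well2 (a point): centre of a ball home in well 2 if its cup is at its lowest, 48 mm above the counter. The well is a round wooden cup, 28 mm across outside, 18 inside, rim 30 to 40 mm above the counter: screwed to its own height, so home is 0 to 10 mm above this point; feel for it. It stands between the two leaves of a spring clip. Nothing stands beside the ball in the display's y but the next well, 72 mm away
- lips (a point): middle between the lips of well 1's clip, 65 mm above the counter; all clips alike. Its leaves stand 24 mm before and behind the cup's centre, 14 mm wide in y (22 mm at the lips), and bend apart. The lips are closer than a ball is wide: a ball laid on them rests 29 mm above the well's point; a push down of 3 to 10 N snaps it through, then the lips hold it. Over 30 N on the cup is forcing it
- tray: fixed low wooden stock tray, 250 mm (x) by 165 mm (y), 15 mm high, floor 5 mm above the counter; origin on the counter under its centre. Two dividers of the same height along x part it into three lanes 48 mm wide (centres y = -52, 0, +52 mm), along which the balls can roll; between the end walls there is room for fingers closing along the tray's x
- ball0_center (a point): centre of ball 0: plain turned-wood ball, 40 mm in diameter, about 20 to 40 g, in lane 0 of the tray, on its floor (centre 25 mm above the counter). All three are alike and any of them may go into any well
- ball0: the same ball 0 (its axes turn as it rolls)
- ball1_center (a point): centre of ball 1: plain turned-wood ball, 40 mm in diameter, about 20 to 40 g, in lane 1 of the tray, on its floor (centre 25 mm above the counter). All three are alike and any of them may go into any well
- ball1: the same ball 1 (its axes turn as it rolls)
- ball2_center (a point): centre of ball 2: plain turned-wood ball, 40 mm in diameter, about 20 to 40 g, in lane 2 of the tray, on its floor (centre 25 mm above the counter). All three are alike and any of them may go into any well
- ball2: the same ball 2 (its axes turn as it rolls)
- bottle_mid (a point): bystander: brown glass bottle, 52 mm across, 130 mm tall; point half-way up
- jar_mid (a point): bystander: green glass jar with a dark lid, 64 mm across, 65 mm tall; point half-way up
- soap_mid (a point): bystander: plain soap carton, 55 x 85 x 30 mm; its centre
Things that resemble listed ones, but are neither listed nor needed, are in the scene too. Leave any turquoise or yellow look-alike of the ball0 alone. What is shaped like the ball1 but pink is not meant.

How it is judged:
At the end, for the whole second after the job is handed in: Every one of the three wells holds one ball whose centre is within 6 mm sideways of that well's point and between 4 mm below and 12.5 mm above it, which is snapped home whatever its cup's height (a ball merely resting on the clip's lips stands about 29 mm above) (((horizontal distance between ball0_center and well0 below 0.006 m and z of ball0_center in the frame of well0 between -0.004 and 0.0125 m) or (horizontal distance between ball1_center and well0 below 0.006 m and z of ball1_center in the frame of well0 between -0.004 and 0.0125 m) or (horizontal distance between ball2_center and well0 below 0.006 m and z of ball2_center in the frame of well0 between -0.004 and 0.0125 m)) and ((horizontal distance between ball0_center and well1 below 0.006 m and z of ball0_center in the frame of well1 between -0.004 and 0.0125 m) or (horizontal distance between ball1_center and well1 below 0.006 m and z of ball1_center in the frame of well1 between -0.004 and 0.0125 m) or (horizontal distance between ball2_center and well1 below 0.006 m and z of ball2_center in the frame of well1 between -0.004 and 0.0125 m)) and ((horizontal distance between ball0_center and well2 below 0.006 m and z of ball0_center in the frame of well2 between -0.004 and 0.0125 m) or (horizontal distance between ball1_center and well2 below 0.006 m and z of ball1_center in the frame of well2 between -0.004 and 0.0125 m) or (horizontal distance between ball2_center and well2 below 0.006 m and z of ball2_center in the frame of well2 between -0.004 and 0.0125 m))); the robot touches nothing.
It fails at once if a ball is forced: pressed on its cup so hard that the contact forces there add up to more than 58 N (a push of about 30 N) (contact force between any of ball0, ball1, ball2 and display above 58 N).
It fails at once if the bottle is shifted by more than 30 mm (distance of bottle_mid from where it was at the start of the episode above 0.03 m).
It fails at once if the jar is shifted by more than 30 mm (distance of jar_mid from where it was at the start of the episode above 0.03 m).
It fails at once if the soap carton is shifted by more than 30 mm (distance of soap_mid from where it was at the start of the episode above 0.03 m).
It also fails if it takes over 72 s, if anything falls off the work surface, if the arm or the gripper's body presses on something with over 40 N, if the wrist force passes 120 N, or if a joint passes its speed limit or range.

ROBOT

A 7-joint arm with a two-finger parallel gripper is mounted at the origin on the work surface. World frame = base frame: x ahead of the robot, y to its left, z up, the work surface at z = 0. Lengths are in m, angles in rad, forces in N, time in s.
With the tool pointing down it reaches from about 0.425 to 0.875 m from the base axis. Payload 4.7 kg.
Tool frame: the origin (TCP) lies on the mounting face of the last link; the fingertips stand 182 mm ahead of it and the grasp point (between the pads) lies 164 mm ahead of it (ctrl.finger_overhang is the distance from the TCP to the fingertips, in m); z points along the fingers, y is the line along which they close (so a half turn about z gives the same grasp; the last joint's range is limited). The gripper opens to 87 mm and grips with 3 to 60 N. Pads are 19 mm wide; open, the fingers measure 117 mm over their backs; the gripper's body (75 mm by 190 mm) begins 51 mm behind the grasp point.
Start: joints at [1.169, 0.321, -0.07, 1.45, 0.023, 1.371, -0.057], TCP at [0.263, -0.595, 0.405] pointing down, gripper open.
Joint ranges: [-2.86, 2.86], [-0.3, 2.09], [-1.38, 1.24], [0.06, 2.45], [-1.56, 4.7], [0.09, 2.05], [-2.69, 2.69]. Speed limits (rad/s): [2.57, 2.57, 3.14, 3.14, 3.14, 3.14, 3.14].

INTERFACE

Orientations are given as a rotation vector (axis times angle).
In Python, from bench import ctrl gives the robot as it stands.
- The arm moves only by the shell command python3 -m jog 'ROWS' [FORCE]. ROWS is a JSON object of lists of equal length, an entry for each row: "translation": the shift along the tool's x, y, z as a fraction of full scale, a list of three; "yaw": the turn about the tool's z as a fraction of full scale; "jaw": the closure, from 0 (fully open) to 1 (shut). In form: {"translation": [[dx, dy, dz], ...], "yaw": [yaw, ...], "jaw": [jaw, ...]}. A call has 1 to 8 rows; each row is the pose to reach, as a shift and turn from the pose commanded when the call began, along the tool's axes at that moment, turning the shorter way round; what a row does not reach only later rows make up. Full scale, the value 1, is 0.2 m for a shift and 180 degrees for a turn. A row lasts 1/8 s, in which the tool goes at most 62.5 mm and 10.7 degrees, less where a joint would pass 70% of its speed; a pose out of reach is approached as far as the arm can. A call with a number of a shift or a turn outside -1 to 1 is refused whole. A call with a gripper value outside its range is refused whole. The fingers move at their own pace and stop on an object; FORCE is the grip in N (left out, the last holds). Time passes only in rows, so rows that repeat a pose let the fingers close. It gives the time, the measured TCP pose, the force, the opening and the grip force at its end, in the units of the state.
- ctrl.get_state(): the state, without advancing time (a new reading comes with each control period).
- ctrl.get_image(name): name is "side" or "top"; returns a dict with "pixels" (384x512x3 uint8, blue, green, red), "fx", "fy", "cx", "cy" (pixels), "R" (3x3) and "t" (3): a world point X has camera coordinates R X + t. Camera axes: x right, y down, z forward; pixel columns grow to the right and rows downward; lengths in m; the calibration is good to about 2 mm. A picture is of the moment at which its call begins. There is no depth.
- ctrl.close_job(): hands the job in; it is judged then, once.
Trained networks look in a picture, given as the dict that the camera call returned (one of the last four; its "shot" number tells which), for a name from the list of things; names that differ only in an ending like _2 or _b are one class to them, and where a whole thing is asked for, a point or a joint stands for the part that bears it (a point fixed in the world has none). Each returns a list of dicts, best first, with "p" (0 to 1); they miss things now and then, are a little off and sometimes report something else, mostly with a low value. They report only what shows in the picture. A call takes as long as a camera call. They do not tell look-alikes from the thing itself.
- ctrl.silhouettes(label, picture): "region" (384x512 bool, what is visible of it) and "at" ([column, row] in pixels, amid what is visible of it).
The state is a dict: "time": time; "joint_positions": joint angles; "qd": joint speeds; "joint_torque": joint torques, N m; "position": TCP position; "tool_rot": TCP orientation; "ft_force": force on the tool from outside, world axes, zero at the start; "torque": the same for the moment, N m; "grip_width": opening from 0.0 (shut) to 1.0 (fully open); "grip_force": force on a finger pad.
Only numpy, scipy, OpenCV 4.12 (cv2) and the standard library are available. Lean on these libraries where they do the work, as an engineer would, in place of code of your own. Each camera call takes 0.05 s, during which the arm holds its last target. There are 200 camera calls.

## Working session

There is one attempt and no reset: what is moved stays moved. The work goes in short steps, Python scripts to look and compute and a shell command to move; the robot and the scene stay as the last step left them, time stands still between calls to the robot, and variables do not carry over. Pictures are saved under pics/ and viewed, at most 10 in all, crops included, and the job is handed in when it is done.

```bash
ls; mkdir -p pics
python3 - <<'E'
from bench import ctrl
import cv2,numpy as np
s=ctrl.get_state();print({k:np.round(v,3).tolist() for k,v in s.items()}, ctrl.finger_overhang)
for n in("top","side"):
    im=ctrl.get_image(n);cv2.imwrite(f"pics/{n}0.png",im["pixels"])
    print(n,im["fx"],im["fy"],im["cx"],im["cy"],np.round(im["R"],3).tolist(),np.round(im["t"],3).tolist())
    for l in["display","shelf_edge","well0","well1","well2","lips","tray","ball0","ball1","ball2","bottle_mid","jar_mid","soap_mid"]:
        r=ctrl.silhouettes(l,im);print(l,[(round(d["p"],2),np.round(d["at"]).tolist(),int(d["region"].sum())) for d in r])
E
```

```text
pics
{'time': 0.0, 'joint_positions': [1.169, 0.322, -0.07, 1.452, 0.023, 1.371, -0.057], 'qd': [0.0, -0.001, 0.002, -0.0, -0.001, 0.001, 0.002], 'joint_torque': [0.0, -49.129, -0.404, -31.253, -0.064, 0.044, 0.0], 'position': [0.262, -0.594, 0.404], 'tool_rot': [-3.072, -0.648, 0.001], 'ft_force': [0.052, -0.583, 1.225], 'torque': [-0.007, -0.006, 0.053], 'grip_force': 0.0, 'grip_width': 1.0} 0.1822
top 485.10313767938044 485.10313767938044 257.18040641696194 191.5395300786651 [[-0.02, -1.0, -0.012], [-0.986, 0.022, -0.167], [0.167, 0.009, -0.986]] [-0.039, 0.587, 1.568]
display []
shelf_edge [(0.82, [192.0, 164.0], 3081), (0.4, [342.0, 221.0], 100)]
well0 [(0.59, [193.0, 168.0], 3077)]
well1 [(0.59, [193.0, 168.0], 3077)]
well2 [(0.59, [193.0, 168.0], 3077)]
lips [(0.93, [193.0, 166.0], 3172)]
tray [(0.88, [343.0, 225.0], 3379)]
ball0 [(0.62, [342.0, 222.0], 125), (0.56, [284.0, 138.0], 310), (0.46, [329.0, 236.0], 90)]
ball1 [(0.62, [342.0, 222.0], 125), (0.56, [284.0, 138.0], 310), (0.46, [329.0, 236.0], 90)]
ball2 [(0.62, [342.0, 222.0], 125), (0.56, [284.0, 138.0], 310), (0.46,
[... 567 characters left out ...]
ps [(0.86, [266.0, 162.0], 3309)]
tray [(0.6, [236.0, 322.0], 6834), (0.23, [247.0, 338.0], 287)]
ball0 [(0.85, [243.0, 336.0], 279), (0.66, [288.0, 378.0], 175), (0.61, [220.0, 303.0], 223), (0.59, [242.0, 317.0], 256), (0.55, [227.0, 258.0], 205)]
ball1 [(0.85, [243.0, 336.0], 279), (0.66, [288.0, 378.0], 175), (0.61, [220.0, 303.0], 223), (0.59, [242.0, 317.0], 256), (0.55, [227.0, 258.0], 205)]
ball2 [(0.85, [243.0, 336.0], 279), (0.66, [288.0, 378.0], 175), (0.61, [220.0, 303.0], 223), (0.59, [242.0, 317.0], 256), (0.55, [227.0, 258.0], 205)]
bottle_mid [(0.69, [345.0, 290.0], 750)]
jar_mid [(0.57, [328.0, 229.0], 572), (0.23, [245.0, 316.0], 235)]
soap_mid [(0.61, [179.0, 147.0], 378)]
```

Run:
```python
import cv2,numpy as np
t=cv2.imread("pics/top0.png");s=cv2.imread("pics/side0.png")
cv2.imwrite("pics/t0c.png",cv2.resize(t[90:310,110:403],(800,600),interpolation=3))
cv2.imwrite("pics/s0c.png",cv2.resize(s[90:384,130:522],(779,600),interpolation=3))
```

```text
(no output)
```

View pics/t0c.png

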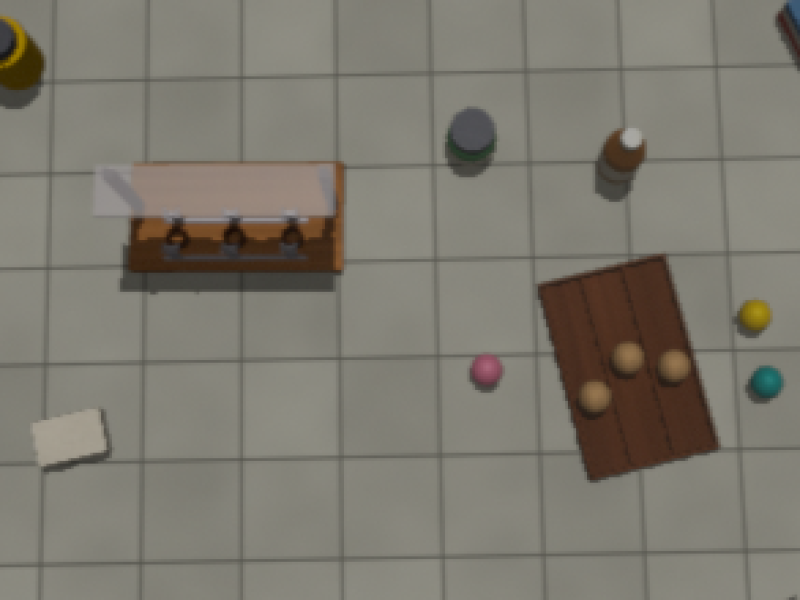

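View pics/s0c.png

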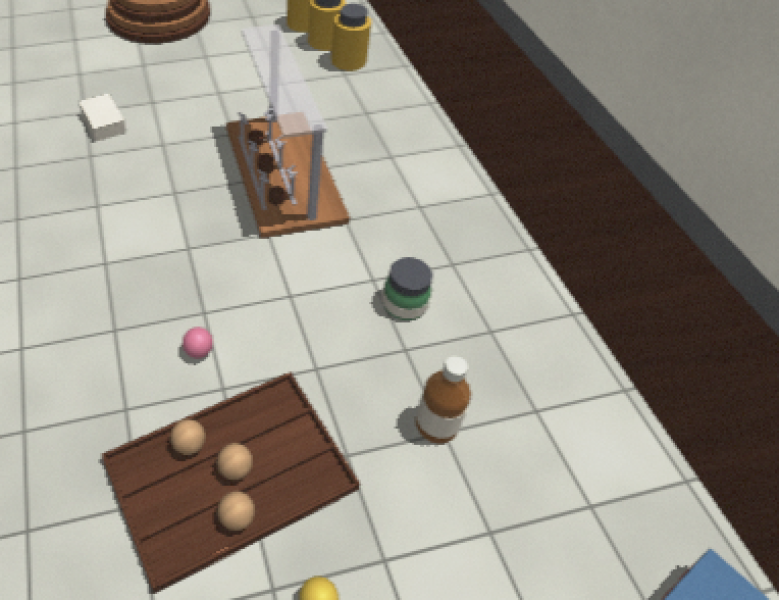

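Top picture: three wooden balls in the tray at about (327,235), (340,221), (357,224). The pink ball at (288,225), yellow at (386,205) and turquoise at (391,230) are outside the tray and not meant. The display is at about (197,168) with its front toward the robot. Next I'll measure, with an enlarged crop to confirm the balls and the display corners.

```bash
cat > h.py <<'E'
import numpy as np,cv2
from bench import ctrl
def ray(im,px,z):
    R=np.array(im["R"]);t=np.array(im["t"]);c=-R.T@t
    d=R.T@np.array([(px[0]-im["cx"])/im["fx"],(px[1]-im["cy"])/im["fy"],1]);return c+d*(z-c[2])/d[2]
def proj(im,X):
    p=np.asarray(X)@np.array(im["R"]).T+np.array(im["t"]);return np.c_[im["fx"]*p[...,0]/p[...,2]+im["cx"],im["fy"]*p[...,1]/p[...,2]+im["cy"]]
def tri(ims,pxs):
    A=[];b=[]
    for im,p in zip(ims,pxs):
        R=np.array(im["R"]);t=np.array(im["t"]);K=[(p[0]-im["cx"])/im["fx"],(p[1]-im["cy"])/im["fy"]]
        for i in(0,1):A.append(R[i]-K[i]*R[2]);b.append(K[i]*t[2]-t[i])
    return np.linalg.lstsq(np.array(A),np.array(b),rcond=None)[0]
def balls(im):
    h=cv2.cvtColor(im["pixels"],cv2.COLOR_BGR2HSV);m=cv2.inRange(h,(8,60,120),(20,190,255))
    n,_,st,ce=cv2.connectedComponentsWithStats(m);return [(ce[i].round(1).tolist(),int(st[i][4]),st[i][2:4].tolist()) for i in range(1,n) if st[i][4]>50]
E
python3 - <<'E'
from h import *
ims=[ctrl.get_image(n) for n in("top","side")]
for im in ims:
    for b in balls(im): print(b,ray(im,b[0],.025).round(4))
t,s=[i["pixels"] for i in ims]
a=cv2.resize(t[140:200,140:245],(800,457),interpolation=2)
cv2.imwrite("pics/d_top.png",a)
cv2.imwrite("pics/d_side.png",cv2.resize(s[100:215,225:320],(496,600),interpolation=2))
cv2.imwrite("pics/b_top.png",cv2.resize(t[180:270,300:400],(660,594),interpolation=2))
E
```

```text
([196.8, 149.7], 92, [67, 2]) [0.7411 0.1538 0.025 ]
([29.8, 194.8], 570, [50, 20]) [0.5965 0.7223 0.025 ]
([480.1, 257.7], 538, [43, 27]) [ 0.3537 -0.7796  0.025 ]
([87.1, 8.5], 1019, [183, 20]) [-0.0164  1.8817  0.025 ]
([203.0, 1.2], 87, [29, 4]) [0.6998 1.8427 0.025 ]
([191.6, 60.1], 973, [102, 37]) [0.525  1.0173 0.025 ]
([122.5, 51.1], 56, [17, 8]) [0.2003 1.2008 0.025 ]
([205.8, 81.7], 660, [43, 20]) [0.56   0.7903 0.025 ]
([66.8, 82.6], 319, [61, 13]) [-0.0361  0.9291  0.025 ]
([213.0, 97.2], 88, [48, 17]) [0.5696 0.6527 0.025 ]
([274.6, 171.7], 481, [20, 45]) [0.6893 0.142  0.025 ]
([286.5, 189.6], 368, [44, 37]) [0.702  0.0526 0.025 ]
([265.4, 177.4], 53, [9, 11]) [0.6529 0.1226 0.025 ]
([355.9, 282.9], 86, [10, 13]) [ 0.7699 -0.3043  0.025 ]
([222.0, 302.7], 204, [17, 16]) [ 0.4384 -0.2777  0.025 ]
([245.2, 314.9], 214, [17, 17]) [ 0.485 -0.321  0.025]
([246.0, 339.2], 241, [17, 18]) [ 0.474  -0.3769  0.025 ]
```

View pics/d_top.png

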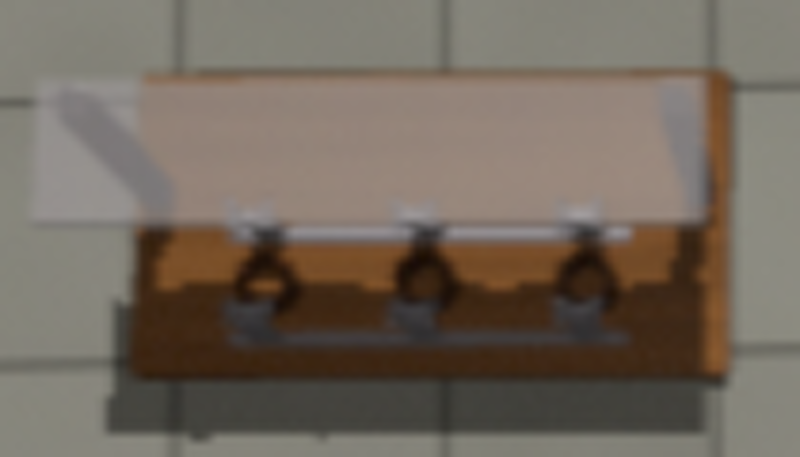

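View pics/d_side.png

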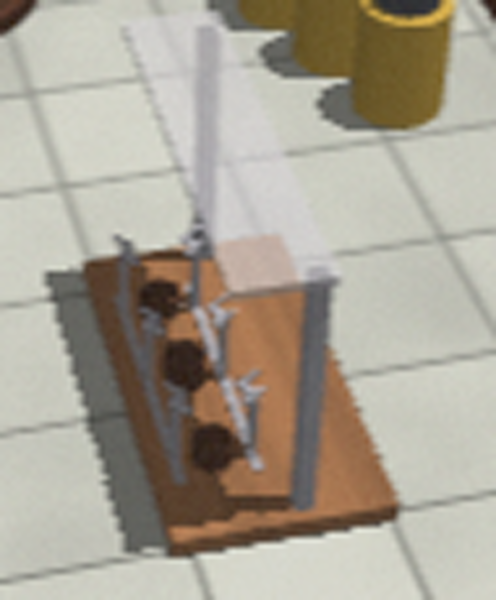

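View pics/b_top.png

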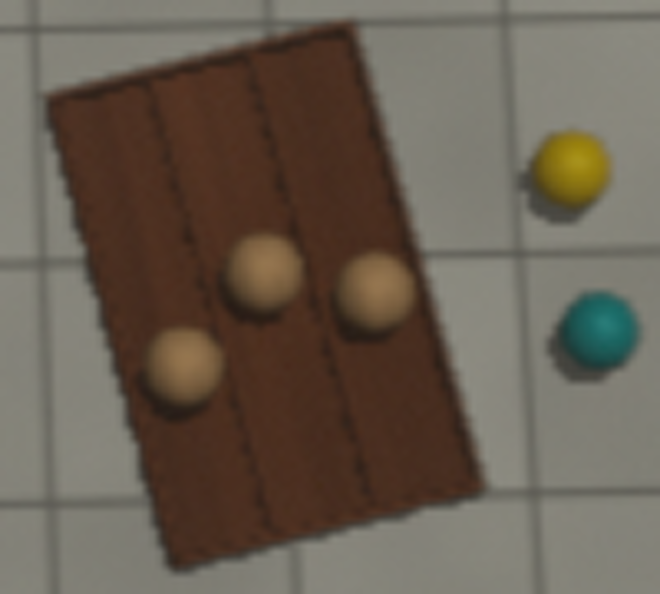

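The crops confirm that the three plain wooden balls in the tray lanes are the ones meant; yellow and turquoise are outside. The display crops show the cups and corners clearly, so I'll fit its pose.

Run:
```python
from h import *
from scipy.optimize import least_squares
T,S=[ctrl.get_image(n) for n in("top","side")]
for n,im in(("T",T),("S",S)):print(n,"cam",(-np.array(im["R"]).T@np.array(im["t"])).round(3))
tb=[(300+(u+.5)/6.6-.5,180+(v+.5)/6.6-.5) for u,v in((183,367),(263,273),(376,292))]
sb=[(222,302.7),(245.2,314.9),(246,339.2)]
for a,b in zip(tb,sb): print("ball top",ray(T,a,.025).round(4),"side",ray(S,b,.025).round(4),"tri",tri([T,S],[a,b]).round(4))
ct=lambda u,v:(140+(u+.5)/7.62-.5,140+(v+.5)/7.62-.5)
cs=lambda u,v:(225+(u+.5)/5.22-.5,100+(v+.5)/5.22-.5)
top=[((-.07,.135,0),(133,379)),((-.07,-.135,0),(728,382)),((.07,.135,.016),(140,73)),((.07,-.135,.016),(724,71)),
 ((-.03,.072,.035),(267,284)),((-.03,0,.035),(425,284)),((-.03,-.072,.035),(586,284)),((-.04,.135,.196),(30,222)),((-.04,-.135,.196),(706,223)),((.02,.135,.196),(38,78)),((.02,-.135,.196),(704,78))]
side=[((-.07,.135,.016),(85,263)),((-.07,-.135,0),(172,556)),((-.07,-.135,.016),(167,541)),((.07,-.135,0),(398,519)),((.07,-.135,.016),(397,504)),
 ((-.03,.072,.035),(160,297)),((-.03,0,.035),(185,363)),((-.03,-.072,.035),(213,445)),((-.04,.135,.196),(122,24)),((.02,-.135,.196),(335,270))]
def W(p,X):
    X=np.array(X);c,s=np.cos(p[2]),np.sin(p[2]);return np.c_[p[0]+c*X[:,0]-s*X[:,1],p[1]+s*X[:,0]+c*X[:,1],X[:,2]]
def res(p,sets):
    return np.concatenate([(proj(im,W(p,[a for a,_ in L]))-np.array([f(*b) for _,b in L])).ravel() for im,L,f in sets])
A=(T,top,ct);B=(S,side,cs)
for nm,st in(("top",[A]),("side",[B]),("both",[A,B])):
    r=least_squares(res,[.7,.15,0],args=(st,),loss="soft_l1");print(nm,r.x.round(4));print(res(r.x,st).reshape(-1,2).round(1).tolist())
print(W(r.x,[(-.03,y,.048) for y in(-.072,0,.072)]).round(4))
tt=[((.125,.0825,.015),(48,97)),((.125,-.0825,.015),(352,22)),((-.125,.0825,0),(177,572)),((-.125,-.0825,.0),(485,492))]
st=[(T,tt,lambda u,v:(300+(u+.5)/6.6-.5,180+(v+.5)/6.6-.5))]
r=least_squares(res,[.45,-.33,.2],args=(st,));print("tray",r.x.round(4),r.fun.round(1))
# bystanders
for n,z,p in(("jar",.065,(110+472*.366,90+125*.3667)),("bottle",.065,(110+625*.366,90+150*.3667)),("soap",.03,(110+68*.366,90+437*.3667))):print(n,ray(T,p,z).round(3))
```

```text
T cam [ 0.316 -0.065  1.643]
S cam [ 0.407 -0.723  0.83 ]
ball top [ 0.4382 -0.2812  0.025 ] side [ 0.4384 -0.2777  0.025 ] tri [ 0.438  -0.2806  0.0301]
ball top [ 0.4849 -0.3238  0.025 ] side [ 0.485 -0.321  0.025] tri [ 0.4845 -0.3231  0.0293]
ball top [ 0.474  -0.3803  0.025 ] side [ 0.474  -0.3769  0.025 ] tri [ 0.4735 -0.3793  0.0304]
top [ 0.6759  0.1574 -0.0228]
[[0.1, 0.4], [0.3, 0.0], [-0.3, -0.1], [1.0, 0.1], [-0.7, -0.6], [-0.2, -0.5], [-0.1, -0.5], [0.2, 0.4], [-0.3, 0.2], [-0.0, 0.2], [0.2, 0.2]]
side [ 0.674   0.1584 -0.0259]
[[-0.6, -0.6], [-0.6, 1.0], [0.4, 0.2], [-0.1, 1.0], [0.6, 0.3], [-0.1, -1.9], [-0.1, -0.9], [-0.3, -1.8], [-0.0, -0.5], [0.8, 1.5]]
both [ 0.6749  0.1577 -0.0253]
[[-0.0, 0.6], [0.2, 0.4], [-0.3, 0.1], [1.0, 0.5], [-0.8, -0.3], [-0.3, -0.3], [-0.2, -0.2], [0.1, 0.6], [-0.5, 0.7], [-0.1, 0.4], [0.1, 0.6], [-0.4, -0.6], [-0.2, 1.1], [0.8, 0.3], [0.3, 1.1], [1.0, 0.4], [0.2, -1.8], [0.2, -0.8], [0.0, -1.7], [0.3, -0.4], [1.2, 1.6]]
[[0.6431 0.0865 0.048 ]
 [0.6449 0.1585 0.048 ]
 [0.6468 0.2305 0.048 ]]
tray [ 0.476  -0.3272  0.2312] [-0.3  0.1  0.4 -0.5 -0.4  0.3  0.4  0.1]
jar [ 0.772 -0.141  0.065]
bottle [ 0.736 -0.327  0.065]
soap [0.401 0.358 0.03 ]
```

```bash
cat >> h.py <<'E'
from scipy.spatial.transform import Rotation as Ro
def gp():
    s=ctrl.get_state();R=Ro.from_rotvec(s["tool_rot"]).as_matrix();return np.array(s["position"])+R[:,2]*.164,R,s
def plan(X,yaz=None):
    g,R,s=gp();d=R.T@(np.array(X)-g)/.2
    out="t=%.2f grasp %s tilt %.1f axaz %.1f y-az %.1f | shift %s"%(s["time"],g.round(4),np.degrees(np.arccos(-R[2,2])),np.degrees(np.arctan2(R[1,2],R[0,2])),np.degrees(np.arctan2(R[1,1],R[0,1])),d.round(4))
    if yaz is not None:
        c=np.degrees(np.arctan2(R[1,1],R[0,1]));dy=(c-yaz+90)%180-90;out+=" yaw frac %.4f (deg %.1f)"%(dy/180,dy)
    print(out,"q",np.round(s["joint_positions"],2).tolist(),"F",np.round(s["ft_force"],1).tolist(),"w",round(s["grip_width"],3),round(float(s["grip_force"]),1))
E
python3 -c "
from h import *
plan((.4846,-.3222,.10),13.2);plan((.4846,-.3222,.026),13.2)"
```

```text
t=1.60 grasp [ 0.2625 -0.5946  0.2408] tilt 0.0 axaz -114.4 y-az -66.2 | shift [ 1.5662 -0.7977  0.7038] yaw frac -0.4410 (deg -79.4) q [1.17, 0.32, -0.07, 1.45, 0.02, 1.37, -0.06] F [0.8, -0.4, -0.8] w 0.999 0.0
t=1.60 grasp [ 0.2625 -0.5946  0.2408] tilt 0.0 axaz -114.4 y-az -66.2 | shift [ 1.5662 -0.7977  1.0738] yaw frac -0.4410 (deg -79.4) q [1.17, 0.32, -0.07, 1.45, 0.02, 1.37, -0.06] F [0.8, -0.4, -0.8] w 0.999 0.0
```

```bash
python3 -m jog '{"translation":[[1,-0.51,0.4],[1,-0.51,0.4],[1,-0.51,0.4],[1,-0.51,0.4],[1,-0.51,0.4],[1,-0.51,0.4],[1,-0.51,0.4],[1,-0.51,0.4]],"yaw":[-0.441,-0.441,-0.441,-0.441,-0.441,-0.441,-0.441,-0.441],"jaw":[0.2,0.2,0.2,0.2,0.2,0.2,0.2,0.2]}' 15; python3 -c "
from h import *
plan((.4846,-.3222,.10),13.2)"
```

```text
time: 2.6
position: [0.4043, -0.4206, 0.3249]
tool_rot: [1.947, 2.465, -0.0]
ft_force: [-0.2, 0.3, -0.7]
grip_width: 0.803
grip_force: 0.0
t=2.60 grasp [ 0.4043 -0.4206  0.1609] tilt 0.0 axaz -58.8 y-az 13.4 | shift [0.3858 0.5045 0.3043] yaw frac 0.0011 (deg 0.2) q [1.07, 0.25, -0.36, 1.71, 0.09, 1.19, 0.92] F [-0.2, 0.3, -0.7] w 0.803 0.0
```

```bash
python3 -m jog '{"translation":[[0.386,0.504,0.3],[0.386,0.504,0.3],[0.386,0.504,0.3],[0.386,0.504,0.48],[0.386,0.504,0.62],[0.386,0.504,0.67],[0.386,0.504,0.67],[0.386,0.504,0.67]],"yaw":[0.001,0.001,0.001,0.001,0.001,0.001,0.001,0.001],"jaw":[0.2,0.2,0.2,0.2,0.2,0.2,0.6,0.6]}' 15; python3 -c "
from h import *
plan((.4846,-.3222,.026),13.2)"
```

```text
time: 3.6
position: [0.4853, -0.323, 0.1922]
tool_rot: [1.954, 2.457, -0.0]
ft_force: [0.4, 0.2, 0.5]
grip_width: 0.657
grip_force: 0.0
t=3.60 grasp [ 0.4856 -0.3232  0.0282] tilt 0.1 axaz -39.7 y-az 13.0 | shift [ 0.0062 -0.0039  0.0107] yaw frac -0.0011 (deg -0.2) q [0.88, 0.41, -0.4, 1.83, 0.19, 0.95, 0.62] F [0.4, 0.2, 0.5] w 0.657 0.0
```

Close and lift.

```bash
python3 -m jog '{"translation":[[0,0,0.005],[0,0,0.005],[0,0,0.005],[0,0,0.005],[0,0,-0.3],[0,0,-0.6],[0,0,-0.8],[0,0,-0.9]],"yaw":[0,0,0,0,0,0,0,0],"jaw":[0.8,0.8,0.8,0.8,0.8,0.8,0.8,0.8]}' 15; python3 -c "
from h import *
plan((.52,-.013,.45),88.6)"
```

```text
time: 4.6
position: [0.4852, -0.3223, 0.3736]
tool_rot: [1.953, 2.456, 0.0]
ft_force: [-0.1, -1.0, -1.3]
grip_width: 0.449
grip_force: 15.0
t=4.60 grasp [ 0.4857 -0.3227  0.2096] tilt 0.2 axaz -38.2 y-az 13.0 | shift [ 1.4664  0.5192 -1.2052] yaw frac -0.4198 (deg -75.6) q [0.92, 0.22, -0.43, 1.66, 0.1, 1.28, 0.69] F [-0.1, -1.0, -1.3] w 0.449 15.0
```

```bash
python3 -m jog '{"translation":[[0.98,0.35,-0.8],[0.98,0.35,-0.8],[0.98,0.35,-0.8],[0.98,0.35,-0.8],[0.98,0.35,-0.8],[0.98,0.35,-0.8],[0.98,0.35,-0.8],[0.98,0.35,-0.8]],"yaw":[-0.42,-0.42,-0.42,-0.42,-0.42,-0.42,-0.42,-0.42],"jaw":[0.8,0.8,0.8,0.8,0.8,0.8,0.8,0.8]}'; python3 -c "
from h import *
plan((.55,-.013,.70),88.6)"
```

```text
time: 5.6
position: [0.5087, -0.1155, 0.5304]
tool_rot: [-0.04, -3.141, -0.0]
ft_force: [-0.1, -0.2, -1.5]
grip_width: 0.445
grip_force: 15.0
t=5.60 grasp [ 0.5086 -0.1155  0.3664] tilt 0.0 axaz 171.2 y-az 88.5 | shift [-0.1927  0.5176 -1.668 ] yaw frac -0.0003 (deg -0.1) q [0.8, 0.05, -0.65, 1.53, 0.03, 1.57, 1.7] F [-0.1, -0.2, -1.5] w 0.445 15.0
```

```bash
python3 -m jog '{"translation":[[-0.15,0.52,-1],[-0.15,0.52,-1],[-0.15,0.52,-1],[-0.15,0.52,-1],[-0.15,0.52,-1],[-0.15,0.52,-1]],"yaw":[0,0,0,0,0,0],"jaw":[0.8,0.8,0.8,0.8,0.8,0.8]}'; python3 -c "
from h import *
plan((.55,-.013,.75),88.6)"
```

```text
time: 6.35
position: [0.5417, -0.0128, 0.7296]
tool_rot: [-0.041, -3.14, 0.001]
ft_force: [-0.1, 0.1, -1.1]
grip_width: 0.444
grip_force: 15.0
t=6.35 grasp [ 0.5414 -0.0129  0.5656] tilt 0.1 axaz -168.3 y-az 88.5 | shift [-0.0415  0.     -0.9223] yaw frac -0.0005 (deg -0.1) q [0.55, 0.21, -0.77, 0.99, 0.16, 2.0, 1.41] F [-0.1, 0.1, -1.1] w 0.444 15.0
```

```bash
python3 -m jog '{"translation":[[0,0,-0.7],[0,0,-0.7],[0,0,-0.7],[0,0,-0.7]],"yaw":[0,0,0,0],"jaw":[0.8,0.8,0.8,0.8]}'; python3 -c "
from h import *
plan((.55,-.013,.75),88.6)"
```

```text
time: 6.85
position: [0.5323, -0.0138, 0.7783]
tool_rot: [0.044, 3.104, -0.002]
ft_force: [0.4, 0.8, -0.7]
grip_width: 0.448
grip_force: 15.0
t=6.85 grasp [ 0.5384 -0.014   0.6144] tilt 2.1 axaz -2.6 y-az 88.4 | shift [-0.0829  0.0064 -0.6755] yaw frac -0.0013 (deg -0.2) q [-0.28, 0.17, 0.34, 0.89, -0.06, 2.05, 1.56] F [0.4, 0.8, -0.7] w 0.448 15.0
```

```bash
python3 -m jog '{"translation":[[0,0,-1],[0,0,-1],[0,0,-1],[0,0,-1]],"yaw":[0,0,0,0],"jaw":[0.8,0.8,0.8,0.8]}'; python3 -c "
from h import *
plan((.55,-.013,.75),88.6)"
```

```text
time: 7.35
position: [0.4856, -0.0133, 0.8199]
tool_rot: [0.043, 3.025, -0.001]
ft_force: [-0.8, 0.5, 0.8]
grip_width: 0.447
grip_force: 15.0
t=7.35 grasp [ 0.5047 -0.0137  0.657 ] tilt 6.7 axaz -1.2 y-az 88.4 | shift [-0.2788  0.0102 -0.4353] yaw frac -0.0013 (deg -0.2) q [-0.57, 0.08, 0.62, 0.91, -0.06, 2.05, 1.56] F [-0.8, 0.5, 0.8] w 0.447 15.0
```

```bash
python3 -m jog '{"translation":[[0,0,0.5],[0,0,0.5],[0,0,0.5]],"yaw":[0,0,0],"jaw":[0.8,0.8,0.8]}'; python3 -c "
from h import *
plan((.55,-.013,.75),88.6)"
```

```text
time: 7.72
position: [0.4978, -0.0125, 0.7174]
tool_rot: [0.04, 3.031, -0.002]
ft_force: [-0.5, 0.9, 0.1]
grip_width: 0.452
grip_force: 15.0
t=7.72 grasp [ 0.5158 -0.013   0.5544] tilt 6.3 axaz -1.6 y-az 88.5 | shift [-0.2774  0.0044 -0.9532] yaw frac -0.0007 (deg -0.1) q [-0.62, -0.03, 0.58, 1.22, 0.02, 1.83, 1.51] F [-0.5, 0.9, 0.1] w 0.452 15.0
```

```bash
python3 -m jog '{"translation":[[0.5,0,-1],[0.5,0,-1],[0.5,0,-1],[0.5,0,-1],[0.5,0,-1],[0.5,0,-1]],"yaw":[0,0,0,0,0,0],"jaw":[0.8,0.8,0.8,0.8,0.8,0.8]}'; python3 -c "
from h import *
plan((.55,-.013,.75),88.6)
print(gp()[1].round(2))"
```

```text
time: 8.48
position: [0.3738, -0.0122, 0.8489]
tool_rot: [0.042, 2.955, -0.002]
ft_force: [-0.3, -0.1, 0.8]
grip_width: 0.447
grip_force: 15.0
t=8.47 grasp [ 0.4042 -0.0128  0.6878] tilt 10.7 axaz -1.2 y-az 88.4 | shift [-0.7737  0.0203 -0.1704] yaw frac -0.0012 (deg -0.2) q [0.41, -0.13, -0.35, 1.02, -0.06, 2.05, 1.57] F [-0.3, -0.1, 0.8] w 0.447 15.0
[[-0.98  0.03  0.19]
 [ 0.03  1.   -0.  ]
 [-0.19  0.   -0.98]]
```

```bash
python3 -m jog '{"translation":[[0,0,-1],[0,0,-1],[0,0,-1],[0,0,-1]],"yaw":[0,0,0,0],"jaw":[0.8,0.8,0.8,0.8]}'; python3 -c "
from h import *
plan((.55,-.013,.75),88.6)"
```

```text
time: 8.98
position: [0.3407, -0.0095, 0.8768]
tool_rot: [0.031, 2.881, -0.001]
ft_force: [0.1, -0.4, -0.2]
grip_width: 0.447
grip_force: 15.0
t=8.97 grasp [ 0.3829 -0.0101  0.7183] tilt 14.9 axaz -0.7 y-az 88.8 | shift [-0.8484  0.0034  0.062 ] yaw frac 0.0010 (deg 0.2) q [0.3, -0.18, -0.25, 1.0, -0.06, 2.05, 1.57] F [0.1, -0.4, -0.2] w 0.447 15.0
```

```bash
python3 -m jog '{"translation":[[1,0,-1],[1,0,-1],[1,0,-1],[1,0,-1]],"yaw":[0,0,0,0],"jaw":[0.8,0.8,0.8,0.8]}'; python3 -c "
from h import *
plan((.55,-.013,.75),88.6)"
```

```text
time: 9.48
position: [0.3019, -0.0172, 0.8585]
tool_rot: [0.03, 2.889, 0.015]
ft_force: [0.5, -0.3, 0.2]
grip_width: 0.443
grip_force: 15.0
t=9.47 grasp [ 0.3429 -0.0159  0.6997] tilt 14.5 axaz 1.8 y-az 88.9 | shift [-1.065   0.0381  0.0153] yaw frac 0.0016 (deg 0.3) q [-0.36, -0.3, 0.18, 1.13, 0.1, 2.05, 1.42] F [0.5, -0.3, 0.2] w 0.443 15.0
```

```bash
python3 -m jog '{"translation":[[-0.6,0,-1],[-0.6,0,-1],[-0.6,0,-1],[-0.6,0,-1],[-0.6,0,-1],[-0.6,0,-1]],"yaw":[0,0,0,0,0,0],"jaw":[0.8,0.8,0.8,0.8,0.8,0.8]}'; python3 -c "
from h import *
plan((.55,-.013,.75),88.6)"
```

```text
time: 10.22
position: [0.3496, -0.0188, 0.9089]
tool_rot: [0.037, 2.813, 0.012]
ft_force: [-0.4, 0.1, -0.3]
grip_width: 0.452
grip_force: 15.0
t=10.22 grasp [ 0.4025 -0.0182  0.7537] tilt 18.8 axaz 0.7 y-az 88.6 | shift [-0.691   0.0432  0.2558] yaw frac 0.0001 (deg 0.0) q [0.33, -0.13, -0.26, 0.89, -0.07, 2.05, 1.57] F [-0.4, 0.1, -0.3] w 0.452 15.0
```

```bash
python3 -m jog '{"translation":[[-0.3,0,-1],[-0.3,0,-1],[-0.3,0,-1],[-0.3,0,-1],[-0.3,0,-1],[-0.3,0,-1],[-0.3,0,-1],[-0.3,0,-1]],"yaw":[0,0,0,0,0,0,0,0],"jaw":[0.8,0.8,0.8,0.8,0.8,0.8,0.8,0.8]}'; python3 -c "
from h import *
plan((.55,-.013,.75),88.6)"
```

```text
time: 11.22
position: [0.3317, -0.0189, 0.9399]
tool_rot: [0.038, 2.736, 0.01]
ft_force: [-1.0, 0.7, -0.4]
grip_width: 0.448
grip_force: 15.0
t=11.22 grasp [ 0.3964 -0.0187  0.7892] tilt 23.3 axaz 0.2 y-az 88.6 | shift [-0.6271  0.0456  0.4834] yaw frac -0.0003 (deg -0.0) q [0.33, -0.14, -0.25, 0.81, -0.07, 2.05, 1.57] F [-1.0, 0.7, -0.4] w 0.448 15.0
```

```bash
python3 -m jog '{"translation":[[-0.3,0,-1],[-0.3,0,-1]],"yaw":[0,0],"jaw":[0.8,0.8]}'; python3 -m jog '{"translation":[[-0.3,0,-1],[-0.3,0,-1]],"yaw":[0,0],"jaw":[0.8,0.8]}'; python3 -m jog '{"translation":[[-0.3,0,-1],[-0.3,0,-1]],"yaw":[0,0],"jaw":[0.8,0.8]}';python3 -c "
from h import *
plan((.55,-.013,.75),88.6)"
```

```text
time: 11.48
position: [0.314, -0.0186, 0.9669]
tool_rot: [0.038, 2.666, 0.008]
ft_force: [-0.3, 1.1, -0.6]
grip_width: 0.447
grip_force: 15.0
time: 11.72
position: [0.2906, -0.0182, 0.991]
tool_rot: [0.037, 2.599, 0.006]
ft_force: [0.7, -0.1, -0.8]
grip_width: 0.451
grip_force: 15.0
time: 11.98
position: [0.2625, -0.0176, 1.0128]
tool_rot: [0.037, 2.533, 0.004]
ft_force: [0.3, 0.3, -0.3]
grip_width: 0.448
grip_force: 15.0
t=11.97 grasp [ 0.3561 -0.0184  0.8782] tilt 34.8 axaz -0.5 y-az 88.5 | shift [-0.4286  0.0449  1.0795] yaw frac -0.0004 (deg -0.1) q [0.27, -0.17, -0.17, 0.65, -0.09, 2.05, 1.57] F [0.3, 0.3, -0.3] w 0.448 15.0
```

```bash
python3 -m jog '{"translation":[[-0.3,0.3,1],[-0.3,0.3,1],[-0.3,0.3,1],[-0.3,0.3,1],[-0.3,0.3,1]],"yaw":[0,0,0,0,0],"jaw":[0.8,0.8,0.8,0.8,0.8]}';  python3 -m jog '{"translation":[[0.4,0.4,1],[0.4,0.4,1],[0.4,0.4,1],[0.4,0.4,1],[0.4,0.4,1]],"yaw":[0,0,0,0,0],"jaw":[0.8,0.8,0.8,0.8,0.8]}'; python3 -c "
from h import *
print(gp()[1].round(2));plan((.56,.230,.13),88.6)"
```

```text
time: 12.6
position: [0.4307, 0.0399, 0.8792]
tool_rot: [0.035, 2.543, 0.005]
ft_force: [0.7, -0.0, 0.2]
grip_width: 0.446
grip_force: 15.0
time: 13.22
position: [0.4782, 0.1213, 0.6717]
tool_rot: [0.035, 2.54, 0.003]
ft_force: [0.1, -0.8, 0.8]
grip_width: 0.449
grip_force: 15.0
[[-0.82  0.02  0.57]
 [ 0.03  1.   -0.01]
 [-0.57  0.01 -0.82]]
t=13.22 grasp [0.571  0.1204 0.5366] tilt 34.5 axaz -0.6 y-az 88.6 | shift [1.2101 0.5261 1.6415] yaw frac 0.0001 (deg 0.0) q [0.2, -0.24, -0.44, 1.55, 0.05, 1.23, 1.28] F [0.1, -0.8, 0.8] w 0.449 15.0
```

```bash
python3 -m jog '{"translation":[[0.7,0.3,0.9],[0.7,0.3,0.9],[0.7,0.3,0.9],[0.7,0.3,0.9],[0.7,0.3,0.9],[0.7,0.3,0.9]],"yaw":[0,0,0,0,0,0],"jaw":[0.8,0.8,0.8,0.8,0.8,0.8]}';  python3 -c "
from h import *
plan((.56,.230,.13),88.6)"
```

```text
time: 13.98
position: [0.4694, 0.1832, 0.4513]
tool_rot: [0.039, 2.529, 0.006]
ft_force: [0.9, 0.0, 0.7]
grip_width: 0.449
grip_force: 15.0
t=13.97 grasp [0.5637 0.1824 0.3171] tilt 35.1 axaz -0.5 y-az 88.5 | shift [0.5602 0.2252 0.7537] yaw frac -0.0007 (deg -0.1) q [0.18, -0.23, -0.61, 1.96, 0.18, 0.82, 1.0] F [0.9, 0.0, 0.7] w 0.449 15.0
```

```bash
python3 -m jog '{"translation":[[0.56,0.225,0.75],[0.56,0.225,0.75],[0.56,0.225,0.75],[0.56,0.225,0.75],[0.56,0.225,0.75],[0.56,0.225,0.75]],"yaw":[0,0,0,0,0,0],"jaw":[0.8,0.8,0.8,0.8,0.8,0.8]}';  python3 -c "
from h import *
plan((.635,.230,.10),88.6)"
```

```text
time: 14.72
position: [0.4647, 0.231, 0.2632]
tool_rot: [0.04, 2.53, 0.005]
ft_force: [0.1, -0.4, -0.6]
grip_width: 0.446
grip_force: 15.0
t=14.72 grasp [0.5588 0.2302 0.1289] tilt 35.0 axaz -0.5 y-az 88.4 | shift [-0.229   0.0077  0.3367] yaw frac -0.0010 (deg -0.2) q [0.21, 0.07, -0.86, 2.15, 0.8, 0.58, 0.31] F [0.1, -0.4, -0.6] w 0.446 15.0
```

Move in to above the lips and look.

```bash
python3 -m jog '{"translation":[[-0.11,0.004,0.17],[-0.2,0.006,0.28],[-0.23,0.006,0.335],[-0.23,0.006,0.335]],"yaw":[0,0,0,0],"jaw":[0.8,0.8,0.8,0.8]}';  python3 - <<'E'
from h import *
plan((.647,.230,.085),88.6)
T,S=[ctrl.get_image(n) for n in("top","side")]
for im in(T,S):
    print([(b[0],b[1],b[2],ray(im,b[0],.1).round(4)) for b in balls(im)])
a=cv2.resize(T["pixels"][140:200,140:245],(400,229),interpolation=2);b=cv2.resize(S["pixels"][100:215,225:320],(396,480),interpolation=2)
o=np.zeros((480,796,3),np.uint8);o[:229,:400]=a;o[:,400:]=b;cv2.imwrite("pics/p1.png",o)
E
```

```text
time: 15.22
position: [0.5394, 0.2303, 0.2321]
tool_rot: [0.039, 2.534, 0.004]
ft_force: [-0.1, 1.1, 0.3]
grip_width: 0.448
grip_force: 15.0
t=15.22 grasp [0.633  0.2293 0.0975] tilt 34.8 axaz -0.6 y-az 88.5 | shift [-0.0219  0.0044  0.0912] yaw frac -0.0008 (deg -0.1) q [0.17, 0.29, -0.79, 2.03, 1.03, 0.6, 0.21] F [-0.1, 1.1, 0.3] w 0.448 15.0
[([215.9, 159.3], 222, [77, 40], array([0.6877, 0.0812, 0.1   ])), ([205.9, 173.9], 69, [17, 6], array([0.6397, 0.114 , 0.1   ])), ([28.1, 202.3], 1511, [51, 40], array([0.559 , 0.6899, 0.1   ])), ([357.1, 222.8], 63, [9, 9], array([ 0.4699, -0.3677,  0.1   ])), ([328.0, 234.1], 64, [9, 9], array([ 0.4359, -0.2736,  0.1   ])), ([482.2, 264.0], 1176, [47, 37], array([ 0.3324, -0.7511,  0.1   ])), ([504.5, 359.2], 151, [19, 15], array([ 0.0461, -0.7906,  0.1   ]))]
[([143.5, 4.0], 472, [87, 11], array([0.3331, 1.6385, 0.1   ])), ([202.8, 1.2], 90, [30, 4], array([0.6715, 1.6041, 0.1   ])), ([207.6, 55.5], 543, [35, 32], array([0.5891, 0.8838, 0.1   ])), ([128.7, 66.9], 79, [22, 6], array([0.2462, 0.8553, 0.1   ])), ([136.5, 74.2], 174, [32, 11], array([0.2772, 0.7806, 0.1   ])), ([216.9, 79.1], 218, [23, 17], array([0.5926, 0.6599, 0.1   ])), ([62.6, 81.9], 383, [61, 16], array([-0.0118,  0.7853,  0.1   ])), ([274.7, 171.6], 490, [21, 46], array([0.6635, 0.0618, 0.1   ])), ([286.3, 189.7], 374, [44, 37], array([ 0.6739, -0.0198,  0.1   ])), ([265.3, 177.3], 52, [9, 11], array([0.6299, 0.0443, 0.1   ])), ([354.4, 283.2], 128, [14, 15], array([ 0.7325, -0.3432,  0.1   ])), ([221.9, 302.8], 213, [17, 17], array([ 0.4352, -0.3194,  0.1   ])), ([245.9, 339.4], 254, [17, 18], array([ 0.4675, -0.4095,  0.1   ]))]
```

View pics/p1.png

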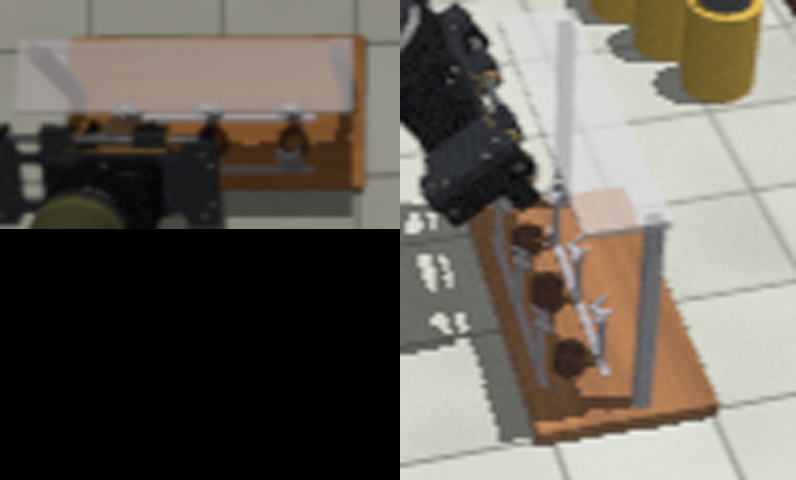

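```bash
python3 -m jog '{"translation":[[-0.018,0.004,0.087],[-0.018,0.004,0.087],[-0.018,0.004,0.087]],"yaw":[0,0,0],"jaw":[0.8,0.8,0.8]}' 20;  python3 -c "
from h import *
plan((.646,.230,.068),88.6)"
```

```text
time: 15.7
position: [0.551, 0.2316, 0.2199]
tool_rot: [0.036, 2.534, 0.005]
ft_force: [-0.0, 0.4, -0.0]
grip_width: 0.447
grip_force: 20.0
t=15.70 grasp [0.6446 0.2308 0.0852] tilt 34.8 axaz -0.5 y-az 88.6 | shift [ 0.043  -0.0051  0.0745] yaw frac -0.0001 (deg -0.0) q [0.15, 0.33, -0.77, 2.01, 1.08, 0.6, 0.18] F [-0.0, 0.4, -0.0] w 0.447 20.0
```

```bash
python3 -m jog '{"translation":[[0.009,-0.005,0.025],[0.018,-0.005,0.04],[0.028,-0.005,0.053]],"yaw":[0,0,0],"jaw":[0.8,0.8,0.8]}';  python3 -c "
from h import *
plan((.646,.230,.066),88.6)"
```

```text
time: 16.08
position: [0.5533, 0.2315, 0.2089]
tool_rot: [0.035, 2.532, 0.006]
ft_force: [-4.0, 0.4, 8.8]
grip_width: 0.448
grip_force: 20.1
t=16.07 grasp [0.6472 0.231  0.0744] tilt 34.9 axaz -0.3 y-az 88.6 | shift [ 0.029  -0.0056  0.031 ] yaw frac 0.0002 (deg 0.0) q [0.14, 0.35, -0.75, 2.02, 1.13, 0.59, 0.14] F [-4.0, 0.4, 8.8] w 0.448 20.1
```

```bash
python3 -m jog '{"translation":[[0.009,0,0.012],[0.014,0,0.02]],"yaw":[0,0],"jaw":[0.8,0.8]}';  python3 -c "
from h import *
plan((.646,.230,.062),88.6)"
```

```text
time: 16.32
position: [0.5537, 0.2319, 0.2046]
tool_rot: [0.035, 2.53, 0.007]
ft_force: [-3.8, 0.2, 8.9]
grip_width: 0.443
grip_force: 20.1
t=16.32 grasp [0.6478 0.2315 0.0703] tilt 35.0 axaz -0.3 y-az 88.7 | shift [ 0.031  -0.0081  0.0289] yaw frac 0.0004 (deg 0.1) q [0.13, 0.36, -0.74, 2.02, 1.14, 0.58, 0.12] F [-3.8, 0.2, 8.9] w 0.443 20.1
```

```bash
python3 -m jog '{"translation":[[0.015,-0.006,0.01],[0.028,-0.008,0.02]],"yaw":[0,0],"jaw":[0.8,0.8]}';  python3 -c "
from h import *
plan((.646,.230,.062),88.6)"
```

```text
time: 16.58
position: [0.5515, 0.231, 0.1982]
tool_rot: [0.033, 2.53, 0.009]
ft_force: [-0.6, 2.5, 5.0]
grip_width: 0.447
grip_force: 20.0
t=16.57 grasp [0.6456 0.2308 0.0639] tilt 35.0 axaz -0.1 y-az 88.7 | shift [ 0.0039 -0.0043  0.009 ] yaw frac 0.0008 (deg 0.1) q [0.12, 0.36, -0.73, 2.03, 1.17, 0.57, 0.1] F [-0.6, 2.5, 5.0] w 0.447 20.0
```

```bash
python3 -m jog '{"translation":[[0.004,-0.002,0.006],[0.008,-0.004,0.012]],"yaw":[0,0],"jaw":[0.8,0.8]}';  python3 -c "
from h import *
plan((.646,.230,.062),88.6)"
```

```text
time: 16.82
position: [0.551, 0.2295, 0.194]
tool_rot: [0.035, 2.533, 0.008]
ft_force: [2.2, 3.9, 1.9]
grip_width: 0.443
grip_force: 20.0
t=16.82 grasp [0.6448 0.2291 0.0594] tilt 34.9 axaz -0.2 y-az 88.7 | shift [-0.0124  0.0047 -0.0071] yaw frac 0.0004 (deg 0.1) q [0.12, 0.37, -0.73, 2.03, 1.17, 0.57, 0.09] F [2.2, 3.9, 1.9] w 0.443 20.0
```

```bash
python3 -m jog '{"translation":[[0.005,0,0.008],[0.008,0,0.012]],"yaw":[0,0],"jaw":[0.8,0.8]}';  python3 -c "
from h import *
plan((.646,.230,.062),88.6)"
```

```text
time: 17.08
position: [0.5507, 0.2272, 0.1894]
tool_rot: [0.039, 2.536, 0.002]
ft_force: [3.0, 1.2, 0.3]
grip_width: 0.449
grip_force: 20.0
t=17.07 grasp [0.644  0.2261 0.0545] tilt 34.7 axaz -0.7 y-az 88.4 | shift [-0.0289  0.0203 -0.0254] yaw frac -0.0009 (deg -0.2) q [0.12, 0.37, -0.72, 2.03, 1.18, 0.57, 0.08] F [3.0, 1.2, 0.3] w 0.449 20.0
```

```bash
python3 -m jog '{"translation":[[-0.006,0.012,0.004],[-0.006,0.015,0.004],[-0.006,0.015,0.004]],"yaw":[0,0,0],"jaw":[0.8,0.8,0.8]}';  python3 -c "
from h import *
plan((.646,.230,.062),88.6)"
```

```text
time: 17.45
position: [0.5519, 0.2299, 0.1891]
tool_rot: [0.039, 2.537, 0.001]
ft_force: [1.0, -2.6, -3.6]
grip_width: 0.45
grip_force: 20.0
t=17.45 grasp [0.645  0.2286 0.0541] tilt 34.6 axaz -0.8 y-az 88.4 | shift [-0.0263  0.0074 -0.0298] yaw frac -0.0010 (deg -0.2) q [0.11, 0.38, -0.72, 2.03, 1.19, 0.58, 0.08] F [1.0, -2.6, -3.6] w 0.45 20.0
```

```bash
python3 -m jog '{"translation":[[0.004,0,0.006],[0.006,0,0.009]],"yaw":[0,0],"jaw":[0.8,0.8]}';  python3 -c "
from h import *
plan((.646,.230,.062),88.6)"
```

```text
time: 17.7
position: [0.5523, 0.2318, 0.1883]
tool_rot: [0.036, 2.534, 0.006]
ft_force: [0.1, 0.1, -1.3]
grip_width: 0.444
grip_force: 20.0
t=17.70 grasp [0.6458 0.2311 0.0536] tilt 34.8 axaz -0.4 y-az 88.6 | shift [-0.0249 -0.0051 -0.0339] yaw frac -0.0000 (deg -0.0) q [0.11, 0.38, -0.72, 2.03, 1.19, 0.57, 0.07] F [0.1, 0.1, -1.3] w 0.444 20.0
```

```bash
python3 -m jog '{"translation":[[0.004,0,0.006],[0.006,0,0.008]],"yaw":[0,0],"jaw":[0.8,0.8]}';  python3 -c "
from h import *
plan((.646,.230,.062),88.6)"
```

```text
time: 17.95
position: [0.5523, 0.2319, 0.1865]
tool_rot: [0.036, 2.534, 0.006]
ft_force: [-0.1, 1.5, -0.7]
grip_width: 0.444
grip_force: 20.0
t=17.95 grasp [0.6459 0.2312 0.0518] tilt 34.8 axaz -0.4 y-az 88.6 | shift [-0.0297 -0.0054 -0.0417] yaw frac -0.0000 (deg -0.0) q [0.11, 0.39, -0.72, 2.03, 1.2, 0.57, 0.06] F [-0.1, 1.5, -0.7] w 0.444 20.0
```

```bash
python3 -m jog '{"translation":[[0.004,-0.003,0.006],[0.006,-0.003,0.009]],"yaw":[0,0],"jaw":[0.8,0.8]}';  python3 -c "
from h import *
plan((.646,.230,.062),88.6)"
```

```text
time: 18.2
position: [0.5524, 0.2307, 0.1841]
tool_rot: [0.037, 2.534, 0.005]
ft_force: [-0.1, -0.1, 2.1]
grip_width: 0.445
grip_force: 20.0
t=18.20 grasp [0.646  0.2299 0.0494] tilt 34.8 axaz -0.5 y-az 88.5 | shift [-0.0362  0.0013 -0.0518] yaw frac -0.0003 (deg -0.1) q [0.1, 0.39, -0.71, 2.03, 1.21, 0.57, 0.05] F [-0.1, -0.1, 2.1] w 0.445 20.0
```

```bash
python3 -m jog '{"translation":[[0.003,0,0.004],[0.003,0,0.004]],"yaw":[0,0],"jaw":[0.8,0.8]}';  python3 -c "
from h import *
plan((.646,.230,.062),88.6)"
```

```text
time: 18.45
position: [0.5527, 0.2308, 0.1837]
tool_rot: [0.037, 2.533, 0.004]
ft_force: [-1.4, -1.0, 5.4]
grip_width: 0.448
grip_force: 20.0
t=18.45 grasp [0.6464 0.2299 0.0491] tilt 34.8 axaz -0.5 y-az 88.5 | shift [-0.0352  0.001  -0.0539] yaw frac -0.0004 (deg -0.1) q [0.1, 0.39, -0.71, 2.03, 1.21, 0.57, 0.05] F [-1.4, -1.0, 5.4] w 0.448 20.0
```

```bash
python3 -m jog '{"translation":[[0,0,-0.004],[0,0,-0.004],[0,0,-0.004],[0,0,-0.15],[0.1,-0.1,-0.4],[0.2,-0.3,-0.7],[0.2,-0.5,-0.8],[0.2,-0.7,-0.8]],"yaw":[0,0,0,0,0,0,0,0],"jaw":[0.3,0.3,0.3,0.3,0.3,0.3,0.3,0.3]}';  python3 - <<'E'
from h import *
plan((.40,-.27,.13),88.6)
T,S=[ctrl.get_image(n) for n in("top","side")]
for im,w in((T,(150,215,150,190)),(S,(225,320,100,215))):
    print([(b[0],b[1],b[2],ray(im,b[0],.05).round(4)) for b in balls(im)if (w[0]<b[0][0]<w[1] and w[2]<b[0][1]<w[3]) or b[0][1]>220])
    print([(round(d["p"],2),d["at"],ray(im,d["at"],.05).round(4)) for d in ctrl.silhouettes("ball0",im)])
a=cv2.resize(T["pixels"][140:200,140:245],(400,229),interpolation=2);b=cv2.resize(S["pixels"][100:215,225:320],(396,480),interpolation=2)
o=np.zeros((480,796,3),np.uint8);o[:229,:400]=a;o[:,400:]=b;cv2.imwrite("pics/p2.png",o)
E
```

```text
time: 19.45
position: [0.4292, 0.1107, 0.2861]
tool_rot: [0.033, 2.54, -0.004]
ft_force: [-0.6, -0.1, -0.3]
grip_width: 0.7
grip_force: 0.0
t=19.45 grasp [0.522  0.109  0.1509] tilt 34.5 axaz -1.0 y-az 88.6 | shift [ 0.5187 -1.91   -0.24  ] yaw frac -0.0000 (deg -0.0) q [0.32, -0.23, -0.66, 2.31, 0.17, 0.46, 1.05] F [-0.6, -0.1, -0.3] w 0.7 0.0
[([185.5, 174.0], 61, [14, 6], array([0.6514, 0.1884, 0.05  ])), ([205.9, 173.9], 69, [17, 6], array([0.6502, 0.1198, 0.05  ])), ([357.2, 222.8], 61, [9, 9], array([ 0.4749, -0.3778,  0.05  ])), ([327.9, 233.9], 61, [9, 9], array([ 0.4405, -0.28  ,  0.05  ])), ([482.1, 264.1], 1167, [47, 37], array([ 0.3326, -0.773 ,  0.05  ])), ([504.7, 359.3], 144, [19, 15], array([ 0.037 , -0.8147,  0.05  ]))]
[(0.53, [175.6, 174.7], array([0.6498, 0.2217, 0.05  ])), (0.53, [291.2, 222.5], array([ 0.4805, -0.1611,  0.05  ])), (0.44, [384.6, 202.8], array([ 0.5393, -0.4718,  0.05  ]))]
[([274.7, 171.5], 492, [21, 46], array([0.6811, 0.116 , 0.05  ])), ([286.3, 189.7], 375, [44, 37], array([0.6922, 0.0283, 0.05  ])), ([265.4, 177.4], 53, [9, 11], array([0.6453, 0.0963, 0.05  ])), ([353.6, 283.3], 146, [15, 14], array([ 0.7528, -0.317 ,  0.05  ])), ([221.9, 302.9], 219, [17, 18], array([ 0.4371, -0.292 ,  0.05  ])), ([245.9, 339.4], 259, [18, 19], array([ 0.4716, -0.388 ,  0.05  ]))]
[(0.66, [243.5, 338.7], array([ 0.467 , -0.3853,  0.05  ])), (0.66, [222.0, 301.9], array([ 0.4377, -0.2896,  0.05  ])), (0.59, [222.6, 255.7], array([ 0.4623, -0.163 ,  0.05  ])), (0.51, [254.1, 152.0], array([0.6413, 0.2274, 0.05  ])), (0.51, [286.3, 378.8], array([ 0.5317, -0.4844,  0.05  ]))]
```

View pics/p2.png

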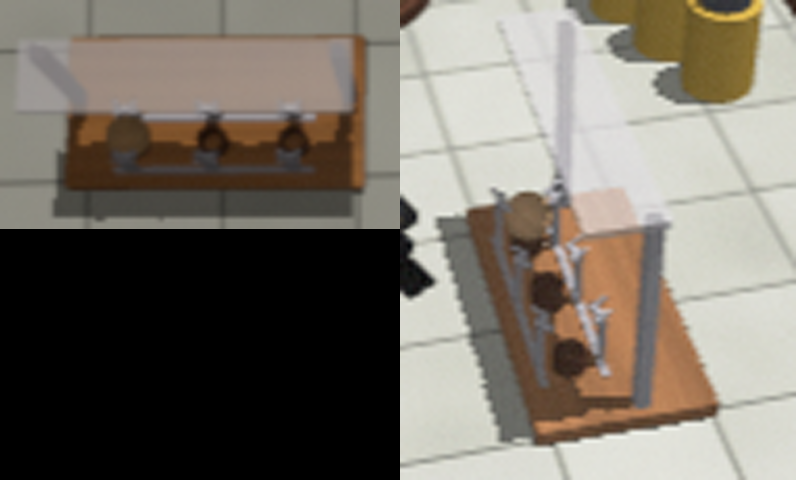

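Ball seated in well 2: it shows on the cup between the leaves, at about (173,176) in the top picture. Next is ball C at (357,224), picked with the tool tilted.

```bash
python3 -m jog '{"translation":[[0,-1,0],[0,-1,0],[0,-1,0],[0,-1,0]],"yaw":[0,0,0,0],"jaw":[0.3,0.3,0.3,0.3]}';python3 -m jog '{"translation":[[0.2,-1,0],[0.2,-1,0],[0.2,-1,0],[0.2,-1,0],[0.2,-1,0]],"yaw":[0,0,0,0,0],"jaw":[0.3,0.3,0.3,0.3,0.3]}'; python3 -c "
from h import *
plan((.449,-.3785,.065),88.6);plan((.466,-.3785,.038),88.6)"
```

```text
time: 20.15
position: [0.4248, -0.0921, 0.2834]
tool_rot: [0.043, 2.544, -0.005]
ft_force: [-0.4, 0.9, -0.2]
grip_width: 0.697
grip_force: 0.0
time: 20.78
position: [0.3869, -0.2888, 0.2601]
tool_rot: [0.036, 2.545, -0.007]
ft_force: [-0.4, 0.7, -0.4]
grip_width: 0.701
grip_force: 0.0
t=20.77 grasp [ 0.479  -0.2909  0.1244] tilt 34.2 axaz -1.3 y-az 88.4 | shift [ 0.2804 -0.4428  0.1673] yaw frac -0.0008 (deg -0.2) q [-0.31, -0.12, 1.01, 2.26, -0.55, 0.54, 2.69] F [-0.4, 0.7, -0.4] w 0.701 0.0
t=20.77 grasp [ 0.479  -0.2909  0.1244] tilt 34.2 axaz -1.3 y-az 88.4 | shift [ 0.2859 -0.4409  0.3267] yaw frac -0.0008 (deg -0.2) q [-0.31, -0.12, 1.01, 2.26, -0.55, 0.54, 2.69] F [-0.4, 0.7, -0.4] w 0.701 0.0
```

```bash
python3 -m jog '{"translation":[[0.28,-0.44,0],[0.28,-0.44,0.1],[0.28,-0.44,0.17],[0.28,-0.44,0.17]],"yaw":[0,0,0,0],"jaw":[0.3,0.3,0.3,0.3]}'; python3 -c "
from h import *
plan((.449,-.3785,.065),88.6);plan((.466,-.3785,.038),88.6)"
```

```text
time: 21.28
position: [0.3385, -0.325, 0.2443]
tool_rot: [0.063, 2.56, -0.053]
ft_force: [-0.2, 0.4, 0.3]
grip_width: 0.697
grip_force: 0.0
t=21.27 grasp [ 0.4282 -0.3334  0.1073] tilt 33.3 axaz -5.4 y-az 86.8 | shift [ 0.0215 -0.214   0.2451] yaw frac -0.0102 (deg -1.8) q [-0.42, -0.2, 1.24, 2.29, -0.41, 0.52, 2.69] F [-0.2, 0.4, 0.3] w 0.697 0.0
t=21.27 grasp [ 0.4282 -0.3334  0.1073] tilt 33.3 axaz -5.4 y-az 86.8 | shift [ 0.0246 -0.206   0.4044] yaw frac -0.0102 (deg -1.8) q [-0.42, -0.2, 1.24, 2.29, -0.41, 0.52, 2.69] F [-0.2, 0.4, 0.3] w 0.697 0.0
```

```bash
python3 -m jog '{"translation":[[-0.1,0,-0.2],[-0.1,0,-0.2],[-0.1,0,-0.2],[-0.1,0,-0.2],[-0.1,0,-0.2],[-0.1,0,-0.2],[-0.1,0,-0.2],[-0.1,0,-0.2]],"yaw":[0.9,0.9,0.9,0.9,0.9,0.9,0.9,0.9],"jaw":[0.3,0.3,0.3,0.3,0.3,0.3,0.3,0.3]}'; python3 -c "
from h import *
plan((.449,-.3785,.065),88.6)"
```

```text
time: 22.28
position: [0.3332, -0.3242, 0.2887]
tool_rot: [1.804, 1.924, 0.487]
ft_force: [-0.3, 0.2, 0.8]
grip_width: 0.702
grip_force: 0.0
t=22.27 grasp [ 0.4234 -0.3326  0.1519] tilt 33.5 axaz -5.3 y-az 5.5 | shift [-0.1959 -0.1484  0.4446] yaw frac -0.4619 (deg -83.1) q [0.11, -0.17, 0.72, 2.25, -0.47, 0.64, 1.24] F [-0.3, 0.2, 0.8] w 0.702 0.0
```

```bash
python3 -m jog '{"translation":[[0,0,0],[0,0,0],[0,0,0],[0,0,0],[0,0,0],[0,0,0],[0,0,0],[0,0,0]],"yaw":[0.52,0.52,0.52,0.52,0.52,0.52,0.52,0.52],"jaw":[0.3,0.3,0.3,0.3,0.3,0.3,0.3,0.3]}'; python3 -c "
from h import *
print(gp()[1].round(3));plan((.449,-.3785,.065),88.6)"
```

```text
time: 23.28
position: [0.3333, -0.3242, 0.2886]
tool_rot: [2.917, 0.198, 0.869]
ft_force: [-0.3, -0.3, 0.1]
grip_width: 0.7
grip_force: 0.0
[[ 0.83   0.098  0.55 ]
 [ 0.15  -0.987 -0.051]
 [ 0.538  0.124 -0.834]]
t=23.27 grasp [ 0.4234 -0.3326  0.1519] tilt 33.5 axaz -5.3 y-az -84.4 | shift [-0.1619  0.1853  0.444 ] yaw frac 0.0391 (deg 7.0) q [0.31, -0.14, 0.53, 2.24, -0.54, 0.65, -0.2] F [-0.3, -0.3, 0.1] w 0.7 0.0
```

```bash
python3 -m jog '{"translation":[[-0.17,0.18,0.3],[-0.17,0.18,0.39],[-0.17,0.18,0.39],[-0.17,0.18,0.39]],"yaw":[0.07,0.07,0.07,0.07],"jaw":[0.3,0.3,0.3,0.3]}'; python3 -c "
from h import *
print(gp()[1].round(3));plan((.444,-.376,.0715),88.6);plan((.466,-.378,.038),88.6)"
```

```text
time: 23.78
position: [0.3519, -0.3687, 0.2109]
tool_rot: [2.977, -0.114, 0.897]
ft_force: [0.3, 0.1, -0.4]
grip_width: 0.7
grip_force: 0.0
[[ 0.831 -0.079  0.551]
 [-0.061 -0.997 -0.05 ]
 [ 0.553  0.008 -0.833]]
t=23.77 grasp [ 0.4422 -0.377   0.0742] tilt 33.6 axaz -5.2 y-az -94.5 | shift [-0.0004 -0.0056  0.0159] yaw frac -0.0173 (deg -3.1) q [0.3, 0.14, 0.63, 2.21, -0.96, 0.62, 0.02] F [0.3, 0.1, -0.4] w 0.7 0.0
t=23.77 grasp [ 0.4422 -0.377   0.0742] tilt 33.6 axaz -5.2 y-az -94.5 | shift [-0.001  -0.0057  0.2165] yaw frac -0.0173 (deg -3.1) q [0.3, 0.14, 0.63, 2.21, -0.96, 0.62, 0.02] F [0.3, 0.1, -0.4] w 0.7 0.0
```

Good reach now. Descend and close.

```bash
python3 -m jog '{"translation":[[0,-0.005,0.1],[0,-0.005,0.18],[0,-0.005,0.215],[0,-0.005,0.215],[0,-0.005,0.215],[0,-0.005,0.215]],"yaw":[0,0,0,0,0,0],"jaw":[0.3,0.3,0.3,0.3,0.8,0.8]}' 15; python3 -c "
from h import *
plan((.466,-.378,.038))"
```

```text
time: 24.52
position: [0.3759, -0.3699, 0.1756]
tool_rot: [2.975, -0.114, 0.899]
ft_force: [0.2, 0.6, 0.1]
grip_width: 0.553
grip_force: 0.0
t=24.52 grasp [ 0.4664 -0.3783  0.0391] tilt 33.7 axaz -5.3 y-az -94.5 | shift [-0.0047 -0.0012  0.0033] q [0.32, 0.25, 0.58, 2.19, -1.13, 0.59, 0.14] F [0.2, 0.6, 0.1] w 0.553 0.0
```

```bash
python3 -m jog '{"translation":[[0,0,0],[0,0,0],[0,0,-0.1],[0,0,-0.3],[0.2,0,-0.5]],"yaw":[0,0,0,0,0],"jaw":[0.8,0.8,0.8,0.8,0.8]}' 15; python3 -c "
from h import *
plan((.54,.158,.13))"
```

```text
time: 25.15
position: [0.3515, -0.3666, 0.2788]
tool_rot: [2.981, -0.12, 0.891]
ft_force: [2.1, 0.2, -1.0]
grip_width: 0.449
grip_force: 15.0
t=25.15 grasp [ 0.4412 -0.3746  0.1418] tilt 33.3 axaz -5.1 y-az -94.7 | shift [ 0.2042 -2.6948  0.1892] q [0.23, -0.01, 0.68, 2.16, -0.68, 0.68, -0.28] F [2.1, 0.2, -1.0] w 0.449 15.0
```

```bash
python3 -m jog '{"translation":[[0.07,-1,0.05],[0.07,-1,0.05],[0.07,-1,0.05],[0.07,-1,0.05]],"yaw":[0,0,0,0],"jaw":[0.8,0.8,0.8,0.8]}' ; python3 -m jog '{"translation":[[0.07,-1,0.05],[0.07,-1,0.05],[0.07,-1,0.05],[0.07,-1,0.05],[0.07,-1,0.05]],"yaw":[0,0,0,0,0],"jaw":[0.8,0.8,0.8,0.8,0.8]}' ; python3 -c "
from h import *
plan((.56,.158,.13))"
```

```text
time: 25.65
position: [0.3868, -0.165, 0.2776]
tool_rot: [2.979, -0.103, 0.897]
ft_force: [0.4, -0.9, -0.5]
grip_width: 0.445
grip_force: 15.0
time: 26.28
position: [0.4197, 0.0298, 0.2758]
tool_rot: [2.977, -0.109, 0.897]
ft_force: [-0.3, 0.5, 0.5]
grip_width: 0.445
grip_force: 15.0
t=26.27 grasp [0.51   0.0217 0.1391] tilt 33.6 axaz -5.1 y-az -94.4 | shift [ 0.1426 -0.6991  0.1419] q [0.32, -0.26, -0.47, 2.37, 0.06, 0.44, -1.86] F [-0.3, 0.5, 0.5] w 0.445 15.0
```

```bash
python3 -m jog '{"translation":[[0.1,-0.65,-0.1],[0.1,-0.65,-0.1],[0.1,-0.65,-0.1],[0.1,-0.65,-0.1],[0.1,-0.65,-0.1],[0.1,-0.65,-0.1],[0.1,-0.65,-0.1],[0.1,-0.65,-0.1]],"yaw":[-0.9,-0.9,-0.9,-0.9,-0.9,-0.9,-0.9,-0.9],"jaw":[0.8,0.8,0.8,0.8,0.8,0.8,0.8,0.8]}' ; python3 -m jog '{"translation":[[0,0,0],[0,0,0],[0,0,0],[0,0,0],[0,0,0],[0,0,0],[0,0,0],[0,0,0],[0,0,0]],"yaw":[-0.52,-0.52,-0.52,-0.52,-0.52,-0.52,-0.52,-0.52,-0.52],"jaw":[0.8,0.8,0.8,0.8,0.8,0.8,0.8,0.8,0.8]}' ; python3 -c "
from h import *
R=gp()[1];print(R.round(3),np.degrees(np.arctan(R[2,1]/R[2,0])));plan((.60,.158,.12))"
```

```text
time: 27.28
position: [0.4358, 0.1564, 0.3022]
tool_rot: [2.014, 1.744, 0.555]
ft_force: [0.4, -0.7, -0.1]
grip_width: 0.448
grip_force: 15.0
[[ 0.135  0.824  0.55 ]
 [ 0.99  -0.128 -0.052]
 [ 0.027  0.552 -0.834]] 87.17737665010038
t=27.27 grasp [0.526  0.1478 0.1655] tilt 33.5 axaz -5.4 y-az -8.8 | shift [0.0942 0.1728 0.3903] q [0.12, -0.17, -0.6, 2.23, 0.4, 0.59, -0.93] F [0.4, -0.7, -0.1] w 0.448 15.0validation failed for argument at $...
```

```bash
python3 -m jog '{"translation":[[0,0,0],[0,0,0],[0,0,0],[0,0,0],[0,0,0],[0,0,0],[0,0,0],[0,0,0]],"yaw":[-0.52,-0.52,-0.52,-0.52,-0.52,-0.52,-0.52,-0.52],"jaw":[0.8,0.8,0.8,0.8,0.8,0.8,0.8,0.8]}' ; python3 -c "
from h import *
R=gp()[1];print(R.round(3),np.degrees(np.arctan(R[2,1]/R[2,0])));plan((.60,.158,.12));plan((.628,.158,.112))"
```

```text
time: 28.28
position: [0.4358, 0.1563, 0.3021]
tool_rot: [0.274, 2.542, 0.01]
ft_force: [-0.1, 0.7, -0.1]
grip_width: 0.448
grip_force: 15.0
[[-0.813  0.193  0.55 ]
 [ 0.198  0.979 -0.052]
 [-0.548  0.066 -0.834]] -6.880423685251056
t=28.27 grasp [0.526  0.1478 0.1654] tilt 33.5 axaz -5.4 y-az 78.8 | shift [-0.1661  0.1065  0.3899] q [-0.07, -0.16, -0.43, 2.23, 0.46, 0.61, 0.52] F [-0.1, 0.7, -0.1] w 0.448 15.0
t=28.27 grasp [0.526  0.1478 0.1654] tilt 33.5 axaz -5.4 y-az 78.8 | shift [-0.2579  0.1309  0.5003] q [-0.07, -0.16, -0.43, 2.23, 0.46, 0.61, 0.52] F [-0.1, 0.7, -0.1] w 0.448 15.0
```

```bash
python3 -m jog '{"translation":[[-0.07,0.05,0.15],[-0.17,0.1,0.35],[-0.24,0.13,0.46],[-0.258,0.131,0.5],[-0.258,0.131,0.5]],"yaw":[-0.045,-0.045,-0.045,-0.045,-0.045],"jaw":[0.8,0.8,0.8,0.8,0.8]}' 20; python3 -c "
from h import *
plan((.6376,.158,.100));R=gp()[1];print((R[2]*-1/.2).round(3),(R[0]/.2).round(3),(R[1]/.2).round(3))"
```

```text
time: 28.9
position: [0.5375, 0.1672, 0.2486]
tool_rot: [0.1, 2.555, -0.043]
ft_force: [-0.7, 0.2, -0.1]
grip_width: 0.448
grip_force: 20.0
t=28.90 grasp [0.6276 0.1586 0.1119] tilt 33.5 axaz -5.4 y-az 85.4 | shift [-0.0088  0.0014  0.0771] q [-0.05, 0.15, -0.41, 2.08, 0.74, 0.53, 0.47] F [-0.7, 0.2, -0.1] w 0.448 20.0
[2.76  0.046 4.169] [-4.158  0.404  2.748] [ 0.312  4.983 -0.261]
```

```bash
python3 -m jog '{"translation":[[-0.009,0.001,0.077],[0.012,0.002,0.108],[0.022,0.002,0.122],[0.031,0.002,0.135]],"yaw":[0,0,0,0],"jaw":[0.8,0.8,0.8,0.8]}'; python3 -c "
from h import *
plan((.6376,.158,.082))"
```

```text
time: 29.4
position: [0.5477, 0.168, 0.2255]
tool_rot: [0.097, 2.55, -0.041]
ft_force: [-5.7, -2.3, 10.8]
grip_width: 0.444
grip_force: 20.0
t=29.40 grasp [0.6386 0.1596 0.0892] tilt 33.8 axaz -5.2 y-az 85.5 | shift [ 0.0238 -0.0083  0.0277] q [-0.07, 0.2, -0.39, 2.07, 0.84, 0.49, 0.39] F [-5.7, -2.3, 10.8] w 0.444 20.0
```

```bash
python3 -m jog '{"translation":[[0.009,-0.002,0.008],[0.015,-0.003,0.014],[0.023,-0.003,0.026]],"yaw":[0,0,0],"jaw":[0.8,0.8,0.8]}'; python3 -c "
from h import *
plan((.6376,.158,.082))"
```

```text
time: 29.78
position: [0.5465, 0.1683, 0.2188]
tool_rot: [0.096, 2.55, -0.039]
ft_force: [-4.7, -0.6, 8.1]
grip_width: 0.448
grip_force: 20.0
t=29.77 grasp [0.6374 0.1602 0.0825] tilt 33.8 axaz -5.1 y-az 85.6 | shift [ 0.     -0.0109  0.0034] q [-0.08, 0.21, -0.38, 2.08, 0.86, 0.48, 0.36] F [-4.7, -0.6, 8.1] w 0.448 20.0
```

```bash
python3 -m jog '{"translation":[[0.006,-0.003,0.006],[0.012,-0.005,0.012]],"yaw":[0,0],"jaw":[0.8,0.8]}'; python3 -c "
from h import *
plan((.6376,.158,.072))"
```

```text
time: 30.02
position: [0.546, 0.1679, 0.2158]
tool_rot: [0.095, 2.549, -0.038]
ft_force: [-2.7, 0.6, 8.1]
grip_width: 0.449
grip_force: 20.0
t=30.02 grasp [0.6371 0.1601 0.0797] tilt 33.9 axaz -4.9 y-az 85.6 | shift [ 0.0186 -0.0098  0.0339] q [-0.08, 0.22, -0.38, 2.09, 0.87, 0.48, 0.35] F [-2.7, 0.6, 8.1] w 0.449 20.0
```

```bash
python3 -m jog '{"translation":[[0.006,-0.002,0.008],[0.01,-0.002,0.014]],"yaw":[0,0],"jaw":[0.8,0.8]}'; python3 -c "
from h import *
plan((.6376,.158,.072))"
```

```text
time: 30.28
position: [0.5461, 0.1677, 0.2128]
tool_rot: [0.095, 2.548, -0.037]
ft_force: [-2.7, 1.1, 8.5]
grip_width: 0.449
grip_force: 20.0
t=30.27 grasp [0.6373 0.16   0.0767] tilt 33.9 axaz -4.8 y-az 85.7 | shift [ 0.0111 -0.0098  0.0207] q [-0.09, 0.22, -0.37, 2.09, 0.88, 0.47, 0.34] F [-2.7, 1.1, 8.5] w 0.449 20.0
```

```bash
python3 -m jog '{"translation":[[0.003,-0.004,0.005],[0.006,-0.008,0.009]],"yaw":[0,0],"jaw":[0.8,0.8]}'; python3 -c "
from h import *
plan((.6376,.158,.072))"
```

```text
time: 30.52
position: [0.5459, 0.167, 0.2106]
tool_rot: [0.093, 2.548, -0.035]
ft_force: [-3.1, 2.7, 7.3]
grip_width: 0.446
grip_force: 20.0
t=30.52 grasp [0.6371 0.1596 0.0745] tilt 33.9 axaz -4.6 y-az 85.7 | shift [ 0.0044 -0.0076  0.0122] q [-0.09, 0.22, -0.37, 2.09, 0.89, 0.46, 0.33] F [-3.1, 2.7, 7.3] w 0.446 20.0
```

```bash
python3 -m jog '{"translation":[[0.003,0,0.005],[0.006,0,0.009]],"yaw":[0,0],"jaw":[0.8,0.8]}'; python3 -c "
from h import *
plan((.6376,.158,.072))"
```

```text
time: 30.78
position: [0.5456, 0.1668, 0.208]
tool_rot: [0.093, 2.549, -0.035]
ft_force: [-2.9, 2.8, 6.9]
grip_width: 0.449
grip_force: 20.0
t=30.77 grasp [0.6367 0.1594 0.0718] tilt 33.9 axaz -4.7 y-az 85.7 | shift [-0.0046 -0.0065  0.0021] q [-0.09, 0.23, -0.37, 2.09, 0.9, 0.46, 0.32] F [-2.9, 2.8, 6.9] w 0.449 20.0
```

Run:
```python
from h import *
T,S=[ctrl.get_image(n) for n in("top","side")]
a=cv2.resize(T["pixels"][150:195,150:225],(400,240),interpolation=2);b=cv2.resize(S["pixels"][130:200,235:300],(400,430),interpolation=2)
o=np.zeros((430,800,3),np.uint8);o[:240,:400]=a;o[:,400:]=b;cv2.imwrite("pics/p3.png",cv2.convertScaleAbs(o,alpha=1.4))
for im in(T,S):
  for z in(.052,.062,.077): print(proj(im,np.array([[.6452,.158,z]])).round(1))
```

```text
[[194.4 175.5]]
[[194.  174.9]]
[[193.4 174. ]]
[[260.4 164.4]]
[[260.5 162. ]]
[[260.5 158.4]]
```

View pics/p3.png

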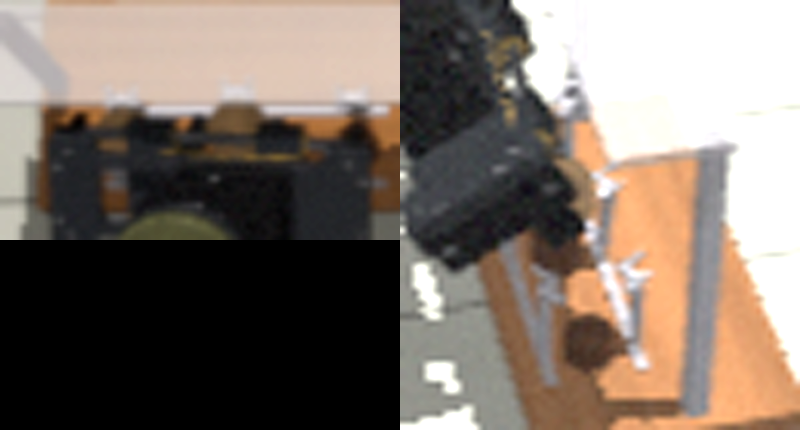

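The ball's arc at side (267,160) puts its centre at about z 0.068, so it slipped up in the grip and is still at the lips. I'll grip harder and keep pressing.

```bash
python3 -m jog '{"translation":[[0,0,0],[0.006,0,0.008],[0.009,0,0.014]],"yaw":[0,0,0],"jaw":[0.8,0.8,0.8]}' 45; python3 -c "
from h import *
plan((.6376,.158,.072))"
```

```text
time: 31.25
position: [0.5453, 0.1656, 0.2028]
tool_rot: [0.095, 2.553, -0.038]
ft_force: [-1.2, 3.7, 2.0]
grip_width: 0.438
grip_force: 45.0
t=31.25 grasp [0.6359 0.1578 0.0664] tilt 33.7 axaz -5.0 y-az 85.6 | shift [-0.0227  0.0017 -0.0188] q [-0.09, 0.23, -0.36, 2.09, 0.91, 0.46, 0.31] F [-1.2, 3.7, 2.0] w 0.438 45.0
```

```bash
python3 -m jog '{"translation":[[0.006,0,0.008],[0.009,0,0.014]],"yaw":[0,0],"jaw":[0.8,0.8]}'; python3 -c "
from h import *
plan((.6376,.158,.072))"
```

```text
time: 31.5
position: [0.5457, 0.1648, 0.2]
tool_rot: [0.097, 2.552, -0.041]
ft_force: [-10.9, 2.3, 18.4]
grip_width: 0.441
grip_force: 45.0
t=31.50 grasp [0.6363 0.1566 0.0636] tilt 33.7 axaz -5.2 y-az 85.5 | shift [-0.0282  0.0073 -0.032 ] q [-0.1, 0.24, -0.36, 2.1, 0.93, 0.46, 0.3] F [-10.9, 2.3, 18.4] w 0.441 45.0
```

```bash
python3 -m jog '{"translation":[[-0.003,0,-0.006],[-0.003,0,-0.006],[-0.003,0,-0.006],[-0.003,0,-0.15],[0.1,0,-0.4],[0.15,-0.2,-0.7],[0.2,-0.5,-0.8],[0.2,-0.8,-0.8]],"yaw":[0,0,0,0,0,0,0,0],"jaw":[0.3,0.3,0.3,0.3,0.3,0.3,0.3,0.3]}' 15;  python3 - <<'E'
from h import *
R=gp()[1];plan((.40,-.27,.13))
T,S=[ctrl.get_image(n) for n in("top","side")]
for im in(T,S):
    print([(round(d["p"],2),d["at"]) for d in ctrl.silhouettes("ball0",im)]);print([proj(im,np.array([[.6452,.158,z],[.647,.23,z]])).round(1).tolist() for z in(.05,.06,.077)])
a=cv2.resize(T["pixels"][150:195,150:225],(400,240),interpolation=2);b=cv2.resize(S["pixels"][130:200,235:300],(400,430),interpolation=2)
o=np.zeros((430,800,3),np.uint8);o[:240,:400]=a;o[:,400:]=b;cv2.imwrite("pics/p4.png",cv2.convertScaleAbs(o,alpha=1.4))
E
```

```text
time: 32.5
position: [0.4183, 0.0215, 0.308]
tool_rot: [0.096, 2.558, -0.042]
ft_force: [1.8, 0.4, 0.5]
grip_width: 0.7
grip_force: 0.0
t=32.50 grasp [0.5081 0.0133 0.1711] tilt 33.4 axaz -5.3 y-az 85.5 | shift [ 0.4788 -1.4521 -0.0532] q [0.01, -0.3, -0.17, 2.34, 0.17, 0.54, 1.21] F [1.8, 0.4, 0.5] w 0.7 0.0
[(0.67, [385.4, 204.6]), (0.66, [193.3, 174.6]), (0.55, [326.4, 235.5]), (0.42, [393.1, 229.8])]
[[[194.5, 175.6], [173.1, 175.6]], [[194.1, 175.0], [172.6, 175.0]], [[193.4, 174.0], [171.6, 173.9]]]
[(0.64, [220.1, 303.4]), (0.51, [258.0, 159.5]), (0.48, [226.2, 258.1]), (0.47, [286.2, 378.0]), (0.43, [256.1, 152.3])]
[[[260.4, 164.9], [255.6, 151.3]], [[260.4, 162.5], [255.6, 148.9]], [[260.5, 158.4], [255.6, 144.9]]]
```

View pics/p4.png

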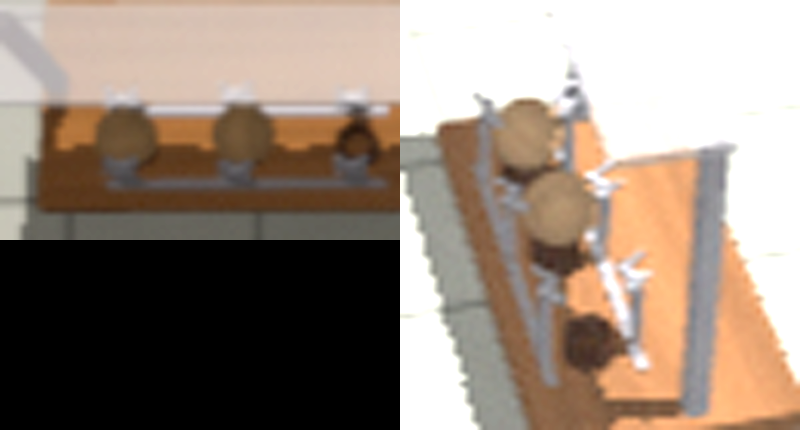

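Both balls are seated: the second is at side (261,164), z ≈ 0.058, which is home on a high cup rather than the 0.077 of resting on the lips. Next is ball A at top (327,235).

```bash
python3 -m jog '{"translation":[[0.2,-0.9,-0.2],[0.2,-0.9,-0.2],[0.2,-0.9,-0.2],[0.2,-0.9,-0.2],[0.2,-0.9,-0.2],[0.2,-0.9,-0.2],[0.2,-0.9,-0.2],[0.2,-0.9,-0.2]],"yaw":[0.95,0.95,0.95,0.95,0.95,0.95,0.95,0.95],"jaw":[0.3,0.3,0.3,0.3,0.3,0.3,0.3,0.3]}' ; python3 -c "
from h import *
R=gp()[1];print(R.round(3));plan((.4306,-.279,.0395))"
```

```text
time: 33.7
position: [0.3665, -0.161, 0.3121]
tool_rot: [1.855, 2.035, 0.529]
ft_force: [-0.6, -0.9, -0.1]
grip_width: 0.699
grip_force: 0.0
[[-0.093  0.871  0.483]
 [ 0.996  0.08   0.047]
 [ 0.002  0.485 -0.874]]
t=33.70 grasp [ 0.4457 -0.1533  0.1687] tilt 29.0 axaz 5.5 y-az 5.2 | shift [-0.62   -0.4296  0.4989] q [0.78, -0.3, -0.26, 2.31, -0.53, 0.76, 0.92] F [-0.6, -0.9, -0.1] w 0.699 0.0
```

```bash
python3 -m jog '{"translation":[[-0.5,0.1,0.1],[-0.5,0.1,0.1],[-0.5,0.1,0.1],[-0.5,0.1,0.1],[-0.5,0.1,0.1],[-0.5,0.1,0.1],[-0.5,0.1,0.1],[-0.5,0.1,0.1]],"yaw":[0.5,0.5,0.5,0.5,0.5,0.5,0.5,0.5],"jaw":[0.3,0.3,0.3,0.3,0.3,0.3,0.3,0.3]}' ; python3 -c "
from h import *
R=gp()[1];print(R.round(3), np.degrees(np.arctan(R[2,1]/R[2,0])));b=np.array((.4383,-.2795,.0265));plan(b-.014*R[:,2]);plan(b-.044*R[:,2])"
```

```text
time: 34.7
position: [0.4035, -0.2576, 0.3042]
tool_rot: [-3.023, -0.248, -0.786]
ft_force: [0.9, -1.3, 0.3]
grip_width: 0.697
grip_force: 0.0
[[ 0.862  0.155  0.483]
 [ 0.15  -0.987  0.047]
 [ 0.484  0.032 -0.874]] 3.757310520642284
t=34.70 grasp [ 0.4828 -0.2498  0.1608] tilt 29.0 axaz 5.6 y-az -81.1 | shift [-0.5393  0.0909  0.4027] q [0.92, -0.07, -0.27, 2.15, -0.54, 0.75, -0.42] F [0.9, -1.3, 0.3] w 0.697 0.0
t=34.70 grasp [ 0.4828 -0.2498  0.1608] tilt 29.0 axaz 5.6 y-az -81.1 | shift [-0.5393  0.0909  0.2527] q [0.92, -0.07, -0.27, 2.15, -0.54, 0.75, -0.42] F [0.9, -1.3, 0.3] w 0.697 0.0
```

```bash
python3 -m jog '{"translation":[[-0.3,0.05,0.12],[-0.45,0.09,0.22],[-0.54,0.09,0.25],[-0.54,0.09,0.25]],"yaw":[0.02,0.02,0.02,0.02],"jaw":[0.3,0.3,0.3,0.3]}' ; python3 -c "
from h import *
R=gp()[1];print(R.round(3), np.degrees(np.arctan(R[2,1]/R[2,0])));b=np.array((.4383,-.2795,.0265));plan(b-.013*R[:,2]);plan(b-.044*R[:,2])"
```

```text
time: 35.2
position: [0.3364, -0.2901, 0.2076]
tool_rot: [-3.014, -0.157, -0.779]
ft_force: [1.3, 0.1, 0.6]
grip_width: 0.701
grip_force: 0.0
[[ 0.87   0.103  0.482]
 [ 0.091 -0.995  0.049]
 [ 0.484  0.002 -0.875]] 0.19165240466264027
t=35.20 grasp [ 0.4154 -0.2821  0.0641] tilt 29.0 axaz 5.8 y-az -84.1 | shift [ 0.0095 -0.0015  0.1554] q [0.99, 0.02, -0.18, 2.29, -0.7, 0.63, -0.12] F [1.3, 0.1, 0.6] w 0.701 0.0
t=35.20 grasp [ 0.4154 -0.2821  0.0641] tilt 29.0 axaz 5.8 y-az -84.1 | shift [ 0.0095 -0.0015  0.0004] q [0.99, 0.02, -0.18, 2.29, -0.7, 0.63, -0.12] F [1.3, 0.1, 0.6] w 0.701 0.0
```

```bash
python3 -m jog '{"translation":[[0.01,0,0.07],[0.01,0,0.13],[0.01,0,0.16],[0.01,0,0.16],[0.01,0,0.16],[0.01,0,0.16],[0.01,0,0.16],[0.01,0,0.16]],"yaw":[0,0,0,0,0,0,0,0],"jaw":[0.3,0.3,0.3,0.3,0.8,0.8,0.8,0.8]}' 30; python3 -c "
from h import *
plan((.43,-.279,.039))"
```

```text
time: 36.2
position: [0.3536, -0.2896, 0.1819]
tool_rot: [-3.017, -0.156, -0.783]
ft_force: [-0.2, -0.1, 1.5]
grip_width: 0.447
grip_force: 30.0
t=36.20 grasp [ 0.433  -0.2822  0.0386] tilt 29.1 axaz 5.4 y-az -84.1 | shift [-0.0105 -0.0173 -0.0082] q [0.97, 0.1, -0.2, 2.28, -0.75, 0.55, -0.08] F [-0.2, -0.1, 1.5] w 0.447 30.0
```

```bash
python3 -m jog '{"translation":[[0,0,-0.2],[0.3,-0.1,-0.5],[0.6,-0.3,-1],[0.6,-0.3,-1],[0.6,-0.3,-1]],"yaw":[0,0,0,0,0],"jaw":[0.8,0.8,0.8,0.8,0.8]}'; python3 -m jog '{"translation":[[0.7,-0.8,-1],[0.7,-0.8,-1],[0.7,-0.8,-1],[0.7,-0.8,-1],[0.7,-0.8,-1],[0.7,-0.8,-1],[0.7,-0.8,-1],[0.7,-0.8,-1]],"yaw":[-0.9,-0.9,-0.9,-0.9,-0.9,-0.9,-0.9,-0.9],"jaw":[0.8,0.8,0.8,0.8,0.8,0.8,0.8,0.8]}'; python3 -c "
from h import *
R=gp()[1];print(R.round(3));plan((.45,-.01,.8))"
```

```text
time: 36.83
position: [0.3589, -0.2308, 0.4165]
tool_rot: [-3.016, -0.158, -0.782]
ft_force: [-0.1, 0.5, -0.5]
grip_width: 0.44
grip_force: 30.0
time: 37.83
position: [0.4009, -0.0802, 0.6419]
tool_rot: [2.198, 2.072, 0.478]
ft_force: [-0.4, 0.2, -0.8]
grip_width: 0.447
grip_force: 30.0
[[ 0.035  0.959  0.281]
 [ 0.985 -0.08   0.152]
 [ 0.168  0.271 -0.948]]
t=37.83 grasp [ 0.4469 -0.0554  0.4865] tilt 18.6 axaz 28.4 y-az -4.8 | shift [ 0.4873  0.4217 -1.447 ] q [0.06, -0.3, 0.12, 1.63, -0.17, 1.56, 0.1] F [-0.4, 0.2, -0.8] w 0.447 30.0
```

```bash
python3 -m jog '{"translation":[[-0.5,0.28,-0.54],[-0.5,0.28,-0.54],[-0.5,0.28,-0.54],[-0.5,0.28,-0.54],[-0.5,0.28,-0.54],[-0.5,0.28,-0.54],[-0.5,0.28,-0.54],[-0.5,0.28,-0.54]],"yaw":[-0.52,-0.52,-0.52,-0.52,-0.52,-0.52,-0.52,-0.52],"jaw":[0.8,0.8,0.8,0.8,0.8,0.8,0.8,0.8]}'; python3 -c "
from h import *
R=gp()[1];print(R.round(3));plan((.45,-.01,.8))"
```

```text
time: 38.83
position: [0.4197, -0.2014, 0.7419]
tool_rot: [0.19, 2.849, 0.248]
ft_force: [-0.3, 0.2, 0.1]
grip_width: 0.439
grip_force: 30.0
[[-0.954  0.106  0.282]
 [ 0.153  0.977  0.15 ]
 [-0.259  0.187 -0.948]]
t=38.83 grasp [ 0.4659 -0.1767  0.5865] tilt 18.6 axaz 28.1 y-az 83.8 | shift [-0.0738  1.0047 -0.9084] q [-0.0, -0.11, 0.43, 1.26, -0.21, 1.78, 1.8] F [-0.3, 0.2, 0.1] w 0.439 30.0
```

```bash
python3 -m jog '{"translation":[[-0.27,0.19,-1],[-0.27,0.19,-1],[-0.27,0.19,-1],[-0.27,0.19,-1]],"yaw":[0,0,0,0],"jaw":[0.8,0.8,0.8,0.8]}';  python3 -m jog '{"translation":[[-0.3,0.1,-1],[-0.3,0.1,-1]],"yaw":[0,0],"jaw":[0.8,0.8]}';python3 -m jog '{"translation":[[-0.3,0.1,-1],[-0.3,0.1,-1]],"yaw":[0,0],"jaw":[0.8,0.8]}';  python3 -c "
from h import *
R=gp()[1];print(R.round(3));plan((.45,-.01,.8))"
```

```text
time: 39.33
position: [0.4385, -0.1908, 0.8604]
tool_rot: [0.195, 2.872, 0.224]
ft_force: [0.5, 0.6, -0.5]
grip_width: 0.438
grip_force: 30.0
time: 39.58
position: [0.4357, -0.1847, 0.8805]
tool_rot: [0.197, 2.833, 0.213]
ft_force: [0.6, 0.1, -1.4]
grip_width: 0.441
grip_force: 30.0
time: 39.83
position: [0.4161, -0.1752, 0.9119]
tool_rot: [0.201, 2.764, 0.198]
ft_force: [-0.5, 0.2, -0.3]
grip_width: 0.444
grip_force: 30.0
[[-0.925  0.114  0.363]
 [ 0.165  0.98   0.111]
 [-0.343  0.163 -0.925]]
t=39.83 grasp [ 0.4757 -0.157   0.7602] tilt 22.3 axaz 17.0 y-az 83.4 | shift [ 0.1716  0.7379 -0.1489] q [1.11, 0.16, -0.92, 0.65, -0.07, 2.05, 1.6] F [-0.5, 0.2, -0.3] w 0.444 30.0
```

Working as intended; keep ratcheting.

```bash
python3 -m jog '{"translation":[[-0.3,0.1,-1],[-0.3,0.1,-1]],"yaw":[0,0],"jaw":[0.8,0.8]}';python3 -m jog '{"translation":[[-0.3,0.1,-1],[-0.3,0.1,-1]],"yaw":[0,0],"jaw":[0.8,0.8]}'; python3 -m jog '{"translation":[[-0.3,0.1,-1],[-0.3,0.1,-1]],"yaw":[0,0],"jaw":[0.8,0.8]}';  python3 -c "
from h import *
R=gp()[1];print(R.round(3));plan((.45,-.01,.8))"
```

```text
time: 40.08
position: [0.3926, -0.1652, 0.9402]
tool_rot: [0.204, 2.699, 0.186]
ft_force: [0.6, -0.1, -0.6]
grip_width: 0.444
grip_force: 30.0
time: 40.33
position: [0.3646, -0.156, 0.9677]
tool_rot: [0.208, 2.632, 0.175]
ft_force: [-0.5, 0.6, -0.5]
grip_width: 0.442
grip_force: 30.0
time: 40.58
position: [0.3586, -0.1577, 0.9992]
tool_rot: [0.252, 2.541, 0.177]
ft_force: [-1.7, -0.9, 0.7]
grip_width: 0.44
grip_force: 30.0
[[-0.818  0.141  0.558]
 [ 0.217  0.973  0.072]
 [-0.533  0.18  -0.827]]
t=40.58 grasp [ 0.4501 -0.146   0.8636] tilt 34.2 axaz 7.3 y-az 81.7 | shift [0.3179 0.6046 0.3114] q [1.25, 0.18, -1.26, 0.44, 0.08, 2.05, 1.48] F [-1.7, -0.9, 0.7] w 0.44 30.0
```

```bash
python3 -m jog '{"translation":[[-0.3,0.1,-1],[-0.3,0.1,-1]],"yaw":[0,0],"jaw":[0.8,0.8]}'; python3 -m jog '{"translation":[[0,0.5,1],[0,0.5,1],[0,0.5,1],[0,0.5,1],[0,0.5,1]],"yaw":[-0.06,-0.06,-0.06,-0.06,-0.06],"jaw":[0.8,0.8,0.8,0.8,0.8]}';  python3 -c "
from h import *
R=gp()[1];print(R.round(3),np.array([.0245,.9997,0])@R[:,0]);plan((.55,.086,.35))"
```

```text
time: 40.83
position: [0.3204, -0.1532, 1.0191]
tool_rot: [0.261, 2.487, 0.171]
ft_force: [0.3, -0.3, 0.3]
grip_width: 0.44
grip_force: 30.0
time: 41.45
position: [0.4551, -0.0302, 0.8772]
tool_rot: [-0.003, 2.496, 0.099]
ft_force: [-0.2, -0.5, 0.0]
grip_width: 0.443
grip_force: 30.0
[[-0.8   -0.026  0.6  ]
 [ 0.022  0.997  0.072]
 [-0.6    0.071 -0.797]] 0.0022302334022263927
t=41.45 grasp [ 0.5535 -0.0184  0.7465] tilt 37.2 axaz 6.9 y-az 91.5 | shift [1.2148 0.3804 1.6069] q [1.64, -0.3, -1.0, 1.02, -0.66, 1.69, 1.89] F [-0.2, -0.5, 0.0] w 0.443 30.0
```

```bash
python3 -m jog '{"translation":[[0.5,0.2,0.95],[0.5,0.2,0.95],[0.5,0.2,0.95],[0.5,0.2,0.95],[0.5,0.2,0.95]],"yaw":[0,0,0,0,0],"jaw":[0.8,0.8,0.8,0.8,0.8]}';python3 -m jog '{"translation":[[0.6,0.2,0.75],[0.6,0.2,0.75],[0.6,0.2,0.75],[0.6,0.2,0.75],[0.6,0.2,0.75]],"yaw":[0,0,0,0,0],"jaw":[0.8,0.8,0.8,0.8,0.8]}';  python3 -c "
from h import *
R=gp()[1];print(R.round(3),np.array([.0245,.9997,0])@R[:,0]);plan((.57,.086,.15))"
```

```text
time: 42.08
position: [0.4872, 0.0247, 0.6683]
tool_rot: [-0.005, 2.495, 0.104]
ft_force: [0.1, 0.3, 0.3]
grip_width: 0.441
grip_force: 30.0
time: 42.7
position: [0.4796, 0.0784, 0.4786]
tool_rot: [-0.007, 2.5, 0.102]
ft_force: [-0.7, -0.6, -0.2]
grip_width: 0.442
grip_force: 30.0
[[-0.803 -0.029  0.596]
 [ 0.019  0.997  0.075]
 [-0.596  0.072 -0.8  ]] -0.00036095481926781
t=42.70 grasp [0.5773 0.0907 0.3475] tilt 36.9 axaz 7.2 y-az 91.7 | shift [ 0.6175 -0.093   0.7661] q [-0.01, -0.29, -0.18, 1.99, -0.0, 0.79, 1.37] F [-0.7, -0.6, -0.2] w 0.442 30.0
```

```bash
python3 -m jog '{"translation":[[0.52,-0.1,0.8],[0.52,-0.1,0.8],[0.52,-0.1,0.8],[0.52,-0.1,0.8],[0.52,-0.1,0.8]],"yaw":[0,0,0,0,0],"jaw":[0.8,0.8,0.8,0.8,0.8]}';  python3 -c "
from h import *
R=gp()[1];print(R.round(3),np.array([.0245,.9997,0])@R[:,0]);plan((.599,.081,.14));plan((.6348,.0852,.0916))"
```

```text
time: 43.32
position: [0.4968, 0.0708, 0.2946]
tool_rot: [-0.0, 2.487, 0.102]
ft_force: [1.2, 0.5, 0.7]
grip_width: 0.445
grip_force: 30.0
[[-0.795 -0.025  0.606]
 [ 0.025  0.997  0.074]
 [-0.606  0.074 -0.792]] 0.005198019519888755
t=43.33 grasp [0.5962 0.0829 0.1648] tilt 37.7 axaz 6.9 y-az 91.4 | shift [ 0.0638 -0.0187  0.1057] q [0.02, -0.1, -0.23, 2.23, 0.1, 0.36, 1.28] F [1.2, 0.5, 0.7] w 0.445 30.0
t=43.33 grasp [0.5962 0.0829 0.1648] tilt 37.7 axaz 6.9 y-az 91.4 | shift [ 0.0688 -0.0201  0.4074] q [0.02, -0.1, -0.23, 2.23, 0.1, 0.36, 1.28] F [1.2, 0.5, 0.7] w 0.445 30.0
```

```bash
python3 -m jog '{"translation":[[0.066,-0.02,0.15],[0.069,-0.02,0.3],[0.069,-0.02,0.38],[0.069,-0.02,0.4],[0.069,-0.02,0.4]],"yaw":[0,0,0,0,0],"jaw":[0.8,0.8,0.8,0.8,0.8]}' 45;  python3 -c "
from h import *
R=gp()[1];plan((.6348,.0852,.085));print((R[2]*-.2**-1).round(2))"
```

```text
time: 43.95
position: [0.5334, 0.0737, 0.2216]
tool_rot: [-0.002, 2.488, 0.102]
ft_force: [-0.1, 0.4, -0.3]
grip_width: 0.439
grip_force: 45.0
t=43.95 grasp [0.6327 0.0859 0.0917] tilt 37.6 axaz 7.0 y-az 91.5 | shift [ 0.0119 -0.0061  0.0327] q [0.01, 0.1, -0.22, 2.21, 0.38, 0.19, 1.02] F [-0.1, 0.4, -0.3] w 0.439 45.0
[ 3.03 -0.37  3.96]
```

```bash
python3 -m jog '{"translation":[[0.006,-0.004,0.018],[0.012,-0.006,0.033],[0.022,-0.006,0.046]],"yaw":[0,0,0],"jaw":[0.8,0.8,0.8]}';  python3 -c "
from h import *
plan((.6348,.0852,.078))"
```

```text
time: 44.32
position: [0.5348, 0.0739, 0.2108]
tool_rot: [-0.004, 2.488, 0.104]
ft_force: [-3.7, 1.4, 8.3]
grip_width: 0.442
grip_force: 45.0
t=44.33 grasp [0.6341 0.0863 0.0808] tilt 37.6 axaz 7.1 y-az 91.6 | shift [ 0.0057 -0.0068  0.0128] q [-0.02, 0.13, -0.19, 2.21, 0.44, 0.17, 0.97] F [-3.7, 1.4, 8.3] w 0.442 45.0
```

```bash
python3 -m jog '{"translation":[[0.008,0,0.01],[0.014,0,0.016]],"yaw":[0,0],"jaw":[0.8,0.8]}';  python3 -c "
from h import *
plan((.6348,.0852,.074))"
```

```text
time: 44.58
position: [0.5348, 0.0741, 0.2068]
tool_rot: [-0.004, 2.488, 0.104]
ft_force: [-4.1, 0.3, 7.3]
grip_width: 0.437
grip_force: 45.0
t=44.58 grasp [0.6341 0.0865 0.0769] tilt 37.6 axaz 7.1 y-az 91.6 | shift [ 0.006  -0.0075  0.0129] q [-0.04, 0.13, -0.18, 2.21, 0.46, 0.16, 0.94] F [-4.1, 0.3, 7.3] w 0.437 45.0
```

```bash
python3 -m jog '{"translation":[[0.007,-0.002,0.006],[0.014,-0.003,0.014]],"yaw":[0,0],"jaw":[0.8,0.8]}';  python3 -c "
from h import *
plan((.6348,.0852,.074))"
```

```text
time: 44.82
position: [0.5342, 0.0739, 0.2027]
tool_rot: [-0.004, 2.488, 0.104]
ft_force: [-1.5, 0.4, 5.5]
grip_width: 0.438
grip_force: 45.0
t=44.83 grasp [0.6335 0.0863 0.0727] tilt 37.6 axaz 7.1 y-az 91.6 | shift [-0.0092 -0.0054 -0.0014] q [-0.05, 0.14, -0.16, 2.22, 0.48, 0.15, 0.92] F [-1.5, 0.4, 5.5] w 0.438 45.0
```

```bash
python3 -m jog '{"translation":[[0.005,-0.002,0.006],[0.009,-0.003,0.012]],"yaw":[0,0],"jaw":[0.8,0.8]}';  python3 -c "
from h import *
plan((.6348,.0852,.070))"
```

```text
time: 45.08
position: [0.5336, 0.0735, 0.1984]
tool_rot: [-0.004, 2.491, 0.103]
ft_force: [0.1, 2.1, 2.3]
grip_width: 0.439
grip_force: 45.0
t=45.08 grasp [0.6325 0.0858 0.0682] tilt 37.5 axaz 7.1 y-az 91.6 | shift [-0.0147 -0.0028 -0.0005] q [-0.06, 0.14, -0.15, 2.22, 0.5, 0.14, 0.9] F [0.1, 2.1, 2.3] w 0.439 45.0
```

```bash
python3 -m jog '{"translation":[[0.001,-0.002,0.006],[0.003,-0.002,0.01]],"yaw":[0,0],"jaw":[0.8,0.8]}';  python3 -c "
from h import *
plan((.6348,.0852,.068))"
```

```text
time: 45.32
position: [0.5337, 0.0726, 0.1953]
tool_rot: [-0.003, 2.494, 0.102]
ft_force: [0.2, 2.9, 1.5]
grip_width: 0.439
grip_force: 45.0
t=45.33 grasp [0.6323 0.0847 0.0648] tilt 37.3 axaz 7.0 y-az 91.5 | shift [-0.0194  0.0032 -0.0052] q [-0.06, 0.15, -0.14, 2.22, 0.51, 0.14, 0.89] F [0.2, 2.9, 1.5] w 0.439 45.0
```

```bash
python3 -m jog '{"translation":[[0.002,0,0.004],[0.004,0,0.006]],"yaw":[0,0],"jaw":[0.8,0.8]}';  python3 -c "
from h import *
plan((.6348,.0852,.068))"
```

```text
time: 45.58
position: [0.5338, 0.0723, 0.1939]
tool_rot: [-0.002, 2.494, 0.101]
ft_force: [-0.9, 0.1, -0.5]
grip_width: 0.439
grip_force: 45.0
t=45.58 grasp [0.6324 0.0843 0.0634] tilt 37.3 axaz 7.0 y-az 91.5 | shift [-0.0233  0.0058 -0.011 ] q [-0.07, 0.15, -0.14, 2.22, 0.52, 0.13, 0.88] F [-0.9, 0.1, -0.5] w 0.439 45.0
```

Lips are passed. I'll feel for the cup in 1.5 mm steps.

```bash
python3 -m jog '{"translation":[[0.002,0,0.004],[0.004,0,0.006]],"yaw":[0,0],"jaw":[0.8,0.8]}';  python3 -c "
from h import *
plan((.6348,.0852,.068))"
```

```text
time: 45.82
position: [0.5339, 0.0723, 0.1925]
tool_rot: [-0.002, 2.494, 0.101]
ft_force: [-2.3, -0.4, -0.0]
grip_width: 0.438
grip_force: 45.0
t=45.83 grasp [0.6324 0.0843 0.062 ] tilt 37.3 axaz 6.9 y-az 91.5 | shift [-0.0275  0.0064 -0.0167] q [-0.08, 0.16, -0.13, 2.22, 0.53, 0.13, 0.87] F [-2.3, -0.4, -0.0] w 0.438 45.0
```

```bash
python3 -m jog '{"translation":[[0.002,0,0.004],[0.004,0,0.006]],"yaw":[0,0],"jaw":[0.8,0.8]}';  python3 -c "
from h import *
plan((.6348,.0852,.068))"
```

```text
time: 46.08
position: [0.5341, 0.0726, 0.1912]
tool_rot: [-0.002, 2.493, 0.102]
ft_force: [-1.2, 0.2, -0.2]
grip_width: 0.44
grip_force: 45.0
t=46.08 grasp [0.6327 0.0847 0.0608] tilt 37.3 axaz 7.0 y-az 91.5 | shift [-0.03    0.0051 -0.0223] q [-0.08, 0.16, -0.12, 2.22, 0.54, 0.13, 0.86] F [-1.2, 0.2, -0.2] w 0.44 45.0
```

```bash
python3 -m jog '{"translation":[[0.002,0,0.004],[0.005,0,0.006]],"yaw":[0,0],"jaw":[0.8,0.8]}';  python3 -c "
from h import *
plan((.6348,.0852,.068))"
```

```text
time: 46.32
position: [0.5345, 0.073, 0.1902]
tool_rot: [-0.002, 2.492, 0.102]
ft_force: [-1.0, -1.2, -1.1]
grip_width: 0.436
grip_force: 45.0
t=46.33 grasp [0.6333 0.0852 0.0599] tilt 37.4 axaz 7.0 y-az 91.5 | shift [-0.0305  0.0028 -0.0278] q [-0.09, 0.16, -0.11, 2.22, 0.55, 0.12, 0.85] F [-1.0, -1.2, -1.1] w 0.436 45.0
```

```bash
python3 -m jog '{"translation":[[0.002,0,0.003],[0.003,0,0.004]],"yaw":[0,0],"jaw":[0.8,0.8]}';  python3 -c "
from h import *
plan((.6348,.0852,.068))"
```

```text
time: 46.58
position: [0.5347, 0.0731, 0.1896]
tool_rot: [-0.003, 2.491, 0.103]
ft_force: [-0.8, 0.3, 1.7]
grip_width: 0.439
grip_force: 45.0
t=46.58 grasp [0.6337 0.0853 0.0594] tilt 37.4 axaz 7.0 y-az 91.5 | shift [-0.0307  0.0024 -0.0309] q [-0.1, 0.16, -0.11, 2.22, 0.56, 0.12, 0.84] F [-0.8, 0.3, 1.7] w 0.439 45.0
```

```bash
python3 -m jog '{"translation":[[0.003,0,0.004],[0.005,0,0.006]],"yaw":[0,0],"jaw":[0.8,0.8]}';  python3 -c "
from h import *
plan((.6348,.0852,.068))"
```

```text
time: 46.82
position: [0.535, 0.0732, 0.189]
tool_rot: [-0.002, 2.489, 0.103]
ft_force: [-7.4, -1.9, 11.3]
grip_width: 0.442
grip_force: 45.0
t=46.83 grasp [0.6342 0.0854 0.059 ] tilt 37.5 axaz 7.0 y-az 91.5 | shift [-0.0299  0.0024 -0.034 ] q [-0.1, 0.16, -0.1, 2.23, 0.57, 0.12, 0.83] F [-7.4, -1.9, 11.3] w 0.442 45.0
```

Force 11 N: home on the cup. Release and retreat, then check.

```bash
python3 -m jog '{"translation":[[-0.003,0,-0.004],[-0.003,0,-0.004],[-0.003,0,-0.004],[-0.003,0,-0.12],[0,0,-0.35],[0.1,0,-0.6],[0.1,0,-0.7],[0.1,0,-0.7]],"yaw":[0,0,0,0,0,0,0,0],"jaw":[0.3,0.3,0.3,0.3,0.3,0.3,0.3,0.3]}' 15;  python3 - <<'E'
from h import *
plan((.40,-.27,.13))
T,S=[ctrl.get_image(n) for n in("top","side")]
for im in(T,S):
    print([(round(d["p"],2),d["at"]) for d in ctrl.silhouettes("ball0",im)]);print([proj(im,np.array([[.6434,.0862,z],[.6452,.158,z],[.647,.23,z]])).round(1).tolist() for z in(.05,.06,.077)])
    print([(n,d[0]["at"]) for n in("bottle_mid","jar_mid","soap_mid") if (d:=ctrl.silhouettes(n,im))])
a=cv2.resize(T["pixels"][150:195,150:225],(400,240),interpolation=2);b=cv2.resize(S["pixels"][130:200,235:300],(400,430),interpolation=2)
o=np.zeros((430,800,3),np.uint8);o[:240,:400]=a;o[:,400:]=b;cv2.imwrite("pics/p5.png",cv2.convertScaleAbs(o,alpha=1.4))
E
```

```text
time: 47.82
position: [0.4339, 0.0632, 0.2881]
tool_rot: [-0.002, 2.489, 0.102]
ft_force: [-0.4, -0.5, 0.0]
grip_width: 0.702
grip_force: 0.0
t=47.83 grasp [0.5331 0.0753 0.1582] tilt 37.6 axaz 6.9 y-az 91.5 | shift [ 0.5752 -1.7137 -0.4186] q [0.13, -0.24, -0.32, 2.35, -0.06, 0.36, 1.4] F [-0.4, -0.5, 0.0] w 0.702 0.0
[(0.66, [385.9, 204.6]), (0.56, [216.3, 172.8]), (0.5, [175.6, 174.5]), (0.5, [288.1, 225.4])]
[[[215.9, 175.7], [194.5, 175.6], [173.1, 175.6]], [[215.6, 175.1], [194.1, 175.0], [172.6, 175.0]], [[215.1, 174.0], [193.4, 174.0], [171.6, 173.9]]]
[('bottle_mid', [195.5, 163.3]), ('jar_mid', [282.5, 140.9]), ('soap_mid', [136.2, 248.5])]
[(0.66, [285.9, 377.3]), (0.58, [265.5, 177.6]), (0.57, [225.5, 257.1]), (0.54, [258.5, 161.4]), (0.54, [254.4, 151.6])]
[[[265.7, 179.6], [260.4, 164.9], [255.6, 151.3]], [[265.7, 177.3], [260.4, 162.5], [255.6, 148.9]], [[265.9, 173.1], [260.5, 158.4], [255.6, 144.9]]]
[('bottle_mid', [347.7, 286.0]), ('jar_mid', [328.3, 231.3]), ('soap_mid', [179.1, 147.6])]
```

View pics/p5.png

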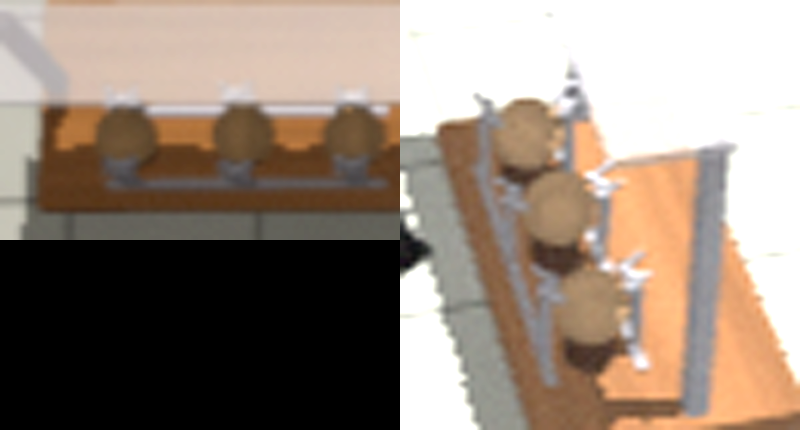

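All three balls are home, at side pixels (266,180), (261,164) and (256,152), and the bottle, jar and carton have not moved. Handing in.

```bash
python3 -c "
from bench import ctrl
print(ctrl.close_job())"
```

```text
the job is handed in; nothing more can be done
None
```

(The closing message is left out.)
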